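# Load a ballasted float into its glass jar, heavy end down

### The job

Get the sealed pipe float ready for the buoyancy test: stand it upright inside the glass jar, on the jar's floor, with its heavy end down. Its two ends look the same, so feel which one is heavy while you hold it; the jar is too deep for the grip you pick it up with, so lay the float down in the sloping wooden cradle, let go of it there, and take it again by its upper end. Lower it gently into the glass, never letting it fall, and leave the jar standing about where it is and the canister, beaker and screwdriver alone.

Things in the scene. Friction and masses are not known exactly. Their poses are not given: they have to be found in the camera images.
- float: Sealed blue pipe with thin black rings, 36 mm in diameter, and an orange eight-sided cap on each end: 180 mm long in all, 0.12 to 0.15 kg. Origin: its middle, on the centre line; x axis along the pipe. It starts lying on the bench, centre line 21 mm up. Ballast is fixed unseen in one end; which end changes from start to start and does not follow the sign of x.
- float_end_a (a point): Middle of the flat face of the float's cap at x = +90 mm. Each cap is 34 mm long, 42 mm across flats, and a flat lies underneath. The centre of mass is 30 to 37 mm from the float's middle, towards the heavy end (this one or the other): gripped at the middle, the float pulls on the wrist with 0.035 to 0.055 N m, heavy end downwards.
- float_end_b (a point): Middle of the flat face of the float's other, identical cap, at x = -90 mm.
- cradle: Plywood cradle fixed to the bench; base board 190 x 90 mm, 14 mm thick. Origin: on the bench, straight below the trough's origin. x axis: level, the way the slope rises; z up.
- trough: Sloping part of the cradle. Origin: where the float's middle is when it lies there with its lower end at the foot stop, on its centre line, 120 mm above the bench. x axis: up the slope along the float, rising at 45 degrees; z: square to the slope, upwards; y level. The stop's face is at x = -91 mm (64 mm wide, 18 mm above the centre line). Friction keeps the float where it is laid.
- saddles (a point): Same point as the trough's origin. The pipe lies in two open V saddles, each 12 mm wide, centred 34 mm up and down the slope from here, arms reaching about to the centre line and 32 mm to each side. Between them 56 mm of pipe is free; the plank lies 38 mm below the centre line. Beyond 45 mm up the slope nothing is beside or under the float. The caps cannot pass the saddles: lift it out square to the slope.
- jar: Loose clear glass jar with blue tick marks, 0.6 kg, 130 mm high, 80 mm outside and 72 mm inside diameter, on a round foot 108 mm across. Origin: the centre of its underside; z: up its axis.
- jar_floor (a point): Centre of the jar's flat inner floor, 10 mm above the bench. The float standing on it reaches 60 mm above the rim.
- jar_rim (a point): Centre of the jar's mouth, level with the rim, 130 mm above the bench.
- canister: Bystander: closed red and white can, 66 mm in diameter, 185 mm high, standing. Origin: the centre of its underside.
- beaker: Bystander: small glass beaker, 72 mm across the rim, 85 mm high, standing. Origin: the centre of its underside.
- screwdriver: Bystander: screwdriver with a green handle, 190 mm long, lying on the bench. x axis: along it, towards the tip.
There are look-alikes about, which are no part of the job. What is shaped like the float but red is not meant.

How it is judged:
By the outcome, as a careful person would: the job done as asked, in the order asked, and still so for the second after the job is handed in, with the robot touching nothing.
It also fails if it takes over 72 s, if anything falls off the work surface, if the arm or the gripper's body presses on something with over 40 N, if the wrist force passes 120 N, or if a joint passes its speed limit or range.

### The arm

A 7-joint arm with a two-finger parallel gripper is mounted at the origin on the work surface. World frame = base frame: x ahead of the robot, y to its left, z up, the work surface at z = 0. Lengths are in m, angles in rad, forces in N, time in s.
With the tool pointing down it reaches from about 0.4 to 0.85 m from the base axis. Payload 10.4 kg.
Tool frame: the origin (TCP) lies at the very end of the fingers, on their centre line; the grasp point (between the pads) lies r.hold_point_z behind it (r.hold_point_z is the distance from the TCP to the grasp point, in m); z points along the fingers, y is the direction in which the jaws open and shut (so a half turn about z gives the same grasp; the last joint's range is limited). The gripper opens to 87 mm and grips with 3 to 60 N. Pads are 19 mm wide; open, the fingers measure 117 mm over their backs; the gripper's body (75 mm by 190 mm) begins 51 mm behind the grasp point.
Start: joints at [-1.247, 0.332, -0.065, 1.46, 0.022, 1.35, -0.088], TCP at [0.212, 0.588, 0.189] pointing down, gripper open.
Joint ranges: [-2.6, 2.6], [-0.5, 2.12], [-1.47, 1.34], [0.16, 2.42], [-1.27, 4.41], [0.06, 2.06], [-2.6, 2.6]. Speed limits (rad/s): [2.22, 2.22, 2.79, 2.79, 3.14, 3.14, 3.14].

### API

Orientations are given as a unit quaternion [x, y, z, w].
In Python, from bench import r gives the robot as it stands.
- The arm moves only by the tool send_rows, never from a script. Its argument "commands" is a list of rows, each a list of 7 numbers: the shift along the world's x, y, z normalised to -1 to 1, where 1 is 0.03 m, then the turn, a rotation vector about the world's x, y, z normalised to -1 to 1, where 1 is 5 degrees, then the gripper command: -1 is fully open, 1 is shut, values between are in proportion. In form: [[tx, ty, tz, ax, ay, az, jaw], ...]. A call has 1 to 10 rows; each row shifts and turns the pose as measured when the row begins; what a row does not reach is not made up. A row lasts 1/12 s, in which the tool goes at most 41.7 mm and 7.16 degrees, less where a joint would pass 70% of its speed; a pose out of reach is approached as far as the arm can. A call with a number of a shift or a turn outside -1 to 1 is refused whole. A call with a gripper value outside its range is refused whole. The fingers move at their own pace and stop on an object; "grip_force" is the grip in N (left out, the last holds). Time passes only in rows, so rows that do not move let the fingers close. It gives the time, the measured TCP pose, the force and the opening at its end, in the units of the state.
- r.read_state(): the state, without advancing time (a new reading comes with each control period).
- r.camera(name): name is "side" or "top" or "wrist"; returns the picture (384x512x3 uint8, blue, green, red); there is no depth.
- r.calibration(name): a dict with "K" (3x3 intrinsics, pixels), "dist" ([k1, k2, p1, p2, k3] as OpenCV has them; the pictures are not rectified), "R" (3x3) and "t" (3): a world point X has camera coordinates R X + t; the wrist camera has in their place "mount" (4x4, takes a point from camera to tool coordinates, whose origin is the TCP and whose axes are the flange's). Camera axes: x right, y down, z forward; pixel columns grow to the right and rows downward; lengths in m; the calibration is good to about 2 mm. A picture is of the moment at which its call begins: read the wrist's pose just before it. calibration takes no time and is no camera call.
- r.close_job(): hands the job in, once; it reports no verdict.
The state is a dict: "time": time; "joint_positions": joint angles; "joint_vel": joint speeds; "joint_torque": joint torques, N m; "ee_pos": TCP position; "eef_rot": TCP orientation; "ft_force": force on the tool from outside, world axes, zero at the start; "torque": the same for the moment, N m; "width": finger opening in m.
Only numpy, scipy, OpenCV 4.12 (cv2) and the standard library are available. Lean on these libraries where they do the work, as an engineer would, in place of code of your own. Each camera call takes 0.05 s, during which the arm holds its last target.

## Working session

There is one attempt and no reset: what is moved stays moved. The work goes in short steps, Python scripts to look and compute and a tool call to move; the robot and the scene stay as the last step left them, time stands still between calls to the robot, and variables do not carry over. Pictures are saved under pics/ and viewed, and the job is handed in when it is done.

Besides the shell and the picture viewer there is one more tool, called after ">>>" in YAML: its name, and indented under it one key for each argument. send_rows: Moves the arm, as the interface text tells. Scaled input: -1 to 1 covers 0.03 m each way for a shift and 5 degrees each way for a turn. Its arguments: {"type":"object","properties":{"commands":{"type":"array"},"grip_force":{"type":"number"}},"required":["commands"]}

```bash
ls; mkdir -p pics; python3 - <<'E'
from bench import r
import cv2
s=r.read_state(); print(s); print(r.hold_point_z)
for n in ["side","top","wrist"]:
    cv2.imwrite(f"pics/{n}0.png", r.camera(n)); print(n,r.calibration(n))
E
```

```text
pics
{'time': 0.0, 'joint_positions': array([-1.24660102,  0.33289321, -0.06469166,  1.46093088,  0.02156418,
        1.34987612, -0.08848111]), 'joint_vel': array([ 0.00132678,  0.00268501, -0.00090376, -0.00065203,  0.00119489,
       -0.00085631, -0.0004526 ]), 'joint_torque': array([-3.71179076e-04, -6.23279786e+01,  2.37667747e-02, -3.89863408e+01,
       -6.15926133e-02,  3.99798725e-02,  1.52967305e-04]), 'ee_pos': array([0.21228339, 0.58739343, 0.18854559]), 'eef_rot': array([ 1.72518230e-01,  9.85006071e-01, -6.98962245e-04, -1.06342962e-04]), 'ft_force': array([ 0.32561748, -0.05070143,  0.2337846 ]), 'torque': array([ 0.01107643, -0.08539794,  0.0434861 ]), 'width': 0.0871850655651756}
0.0187
side {'K': array([[459.83141212,   0.        , 252.06300071],
       [  0.        , 459.83141212, 191.5982612 ],
       [  0.        ,   0.        ,   1.        ]]), 'dist': array([-0.1334713,  0.       ,  0.       ,  0.       ,  0.       ]), 'R': array([[ 0.75279997, -0.65822248,  0.00594692],
       [-0.51543287, -0.59506457, -0.61662559],
       [ 0.40941562,  0.46113049, -0.787234
[... 414 characters left out ...]
2405075 , -0.00744868, -0.9706187 ]]), 't': array([8.17545768e-05, 5.77413375e-01, 1.24699856e+00])}
wrist {'K': array([[300.35150321,   0.        , 251.05453114],
       [  0.        , 300.35150321, 196.98673852],
       [  0.        ,   0.        ,   1.        ]]), 'dist': array([-0.07488484,  0.        ,  0.        ,  0.        ,  0.        ]), 'mount': array([[-1.82457112e-05, -9.54498361e-01, -2.98216161e-01,
         8.28506878e-02],
       [ 9.99999449e-01,  2.95493905e-04, -1.00696806e-03,
         6.87912625e-05],
       [ 1.04927042e-03, -2.98216015e-01,  9.54497830e-01,
        -1.95580664e-01],
       [ 0.00000000e+00,  0.00000000e+00,  0.00000000e+00,
         1.00000000e+00]])}
```

View pics/top0.png

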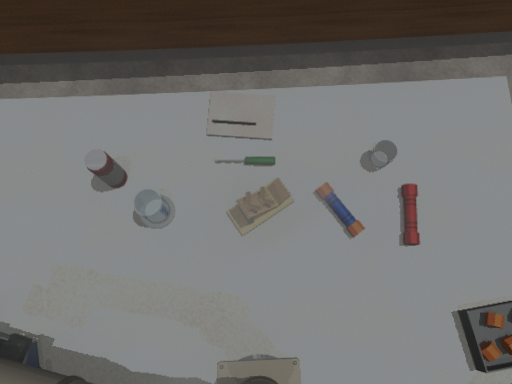

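View pics/side0.png

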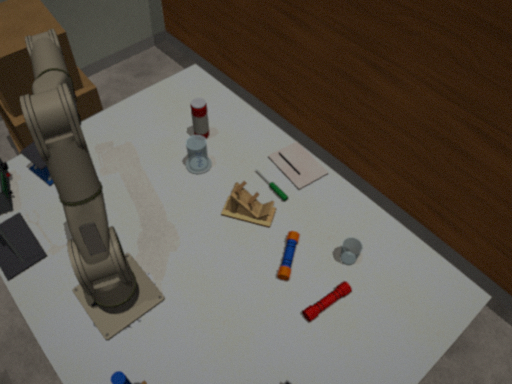

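View pics/wrist0.png

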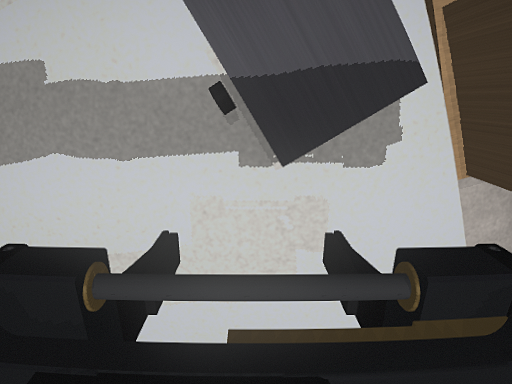

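The blue pipe with orange caps is at top (340,209). The red one at (411,214) is the look-alike. The other blue item, at side (120,380), still needs a closer look. I'll enlarge these crops.

```bash
python3 - <<'E'
import cv2
t=cv2.imread("pics/top0.png"); s=cv2.imread("pics/side0.png")
cv2.imwrite("pics/c1.png",cv2.resize(t[165:255,210:380],None,fx=4.7,fy=4.7,interpolation=cv2.INTER_CUBIC))
cv2.imwrite("pics/c2.png",cv2.resize(s[90:290,170:370],None,fx=3,fy=3,interpolation=cv2.INTER_CUBIC))
cv2.imwrite("pics/c3.png",cv2.resize(t[140:240,80:190],None,fx=5.5,fy=5.5,interpolation=cv2.INTER_CUBIC))
E
```

```text
(no output)
```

View pics/c1.png

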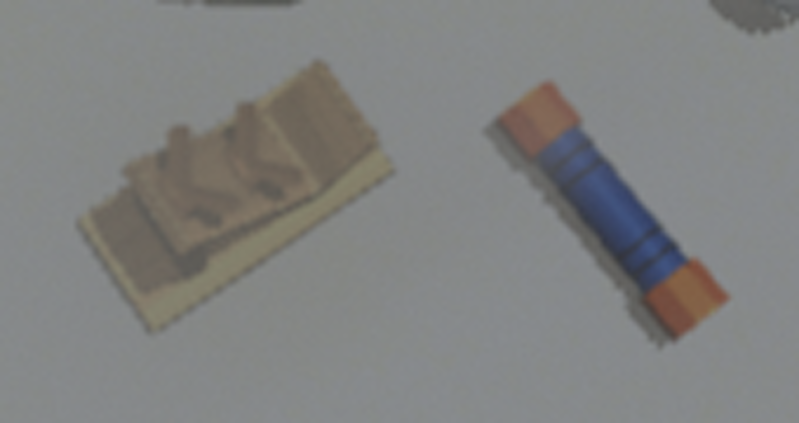

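View pics/c2.png

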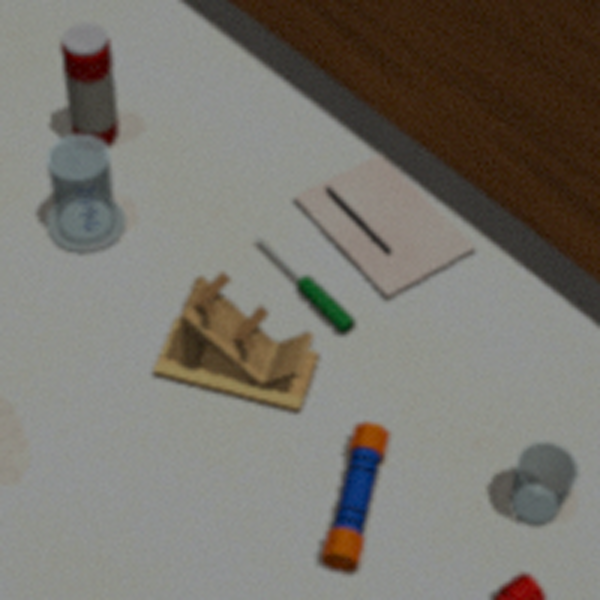

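View pics/c3.png

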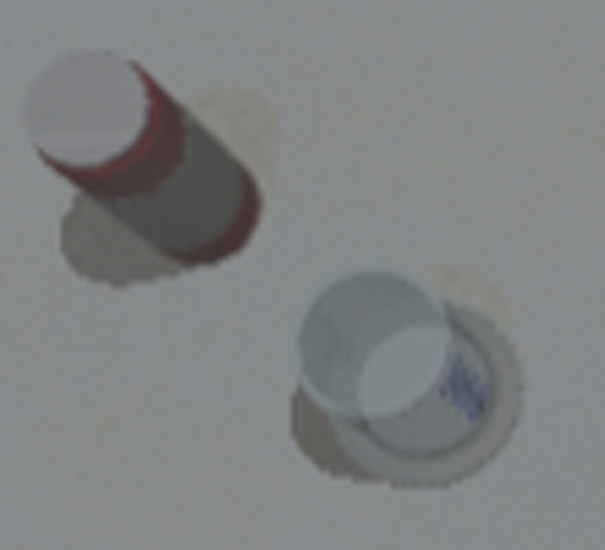

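```bash
cat > h.py <<'E'
import numpy as np, cv2
from bench import r
from scipy.spatial.transform import Rotation as Ro
def cal(n):
    c=r.calibration(n)
    if n=="wrist":
        s=r.read_state(); T=np.eye(4);T[:3,:3]=Ro.from_quat(s['eef_rot']).as_matrix();T[:3,3]=s['ee_pos']
        M=np.linalg.inv(T@c['mount']); return c['K'],c['dist'],M[:3,:3],M[:3,3]
    return c['K'],c['dist'],c['R'],c['t']
def proj(C,P):
    K,d,R,t=C; return cv2.projectPoints(np.array(P,float).reshape(-1,3),cv2.Rodrigues(R)[0],t,K,d)[0].reshape(-1,2)
def ray(C,p,z):
    K,d,R,t=C; u=cv2.undistortPoints(np.array([[p]],float),K,d)[0,0]
    o=-R.T@t; v=R.T@np.array([u[0],u[1],1]); return o+v*(z-o[2])/v[2]
def draw(im,C,P,off,f,col=(0,255,0),closed=True):
    q=((proj(C,P)-off+0.5)*f-0.5); cv2.polylines(im,[np.round(q).astype(int)],closed,col,1)
def circ(c,rad,z,n=40):
    a=np.linspace(0,2*np.pi,n); return np.c_[c[0]+rad*np.cos(a),c[1]+rad*np.sin(a),0*a+z]
E
python3 - <<'E'
from h import *
T=cal("top");S=cal("side")
def c1(x,y): return (210+x/4.7, 165+y/4.7)
def c2(x,y): return (170+x/3, 90+y/3)
def c3(x,y): return (80+x/5.5,140+y/5.5)
for n,p in [("f1",(525,100)),("f2",(703,318))]: print(n,ray(T,c1(*p),.021))
for n,p in [("f1",(371,428)),("f2",(341,566))]: print(n,'side',ray(S,c2(*p),.021))
for p in [(80,222),(152,320),(395,168)]: print("base",ray(T,c1(*p),.014))
for p in [(155,372),(299,406),(318,350)]: print("base side",ray(S,c2(*p),.014))
print("jar rim",ray(T,c3(373,343),.13),ray(S,c2(80,160),.13)); print("foot",ray(T,c3(430,396),.003),ray(S,c2(87,222),.003))
print("can",ray(T,c3(87,108),.185)); 
E
```

```text
f1 [ 0.60407122 -0.21885019  0.021     ]
f2 [ 0.45573019 -0.31957862  0.021     ]
f1 side [ 0.60923973 -0.21496658  0.021     ]
f2 side [ 0.45544772 -0.32490662  0.021     ]
base [0.53859232 0.07427935 0.014     ]
base [0.4723683 0.0301744 0.014    ]
base [ 0.56437515 -0.13179905  0.014     ]
base side [0.46838612 0.02248202 0.014     ]
base side [ 0.568903   -0.13162187  0.014     ]
base side [ 0.64392921 -0.08499778  0.014     ]
jar rim [0.55343123 0.28574408 0.13      ] [0.55707597 0.27836832 0.13      ]
foot [0.55210914 0.28548229 0.003     ] [0.55945663 0.28409958 0.003     ]
can [0.66643077 0.41343914 0.185     ]
```

>>> send_rows:
  commands:
    - [0,0,1,0,0,0,-1]
    - [0.2,-0.2,1,0,0,-0.5,-1]
    - [0.66,-0.66,1,0,0,-0.76,-1]
    - [0.66,-0.66,1,0,0,-0.76,-1]
    - [0.66,-0.66,0,0,0,-0.76,-1]
    - [0.66,-0.66,0,0,0,-0.76,-1]
    - [0.66,-0.66,0,0,0,-0.76,-1]
    - [0.66,-0.66,0,0,0,-0.76,-1]
    - [0.66,-0.66,0,0,0,-0.76,-1]
    - [0.66,-0.66,0,0,0,-0.76,-1]
  grip_force: 25

```text
time: 0.98
ee_pos: [0.3741, 0.4173, 0.31]
eef_rot: [0.449, 0.894, -0.003, -0.004]
ft_force: [0.3, 0.3, -0.6]
width: 0.087
```

>>> send_rows:
  commands:
    - [0.66,-0.66,0,0,0,-0.76,-1]
    - [0.66,-0.66,0,0,0,-0.76,-1]
    - [0.66,-0.66,0,0,0,-0.76,-1]
    - [0.3,-0.97,0,0,0,-0.76,-1]
    - [0.3,-0.97,0,0,0,-0.76,-1]
    - [0.3,-0.97,0,0,0,-0.76,-1]
    - [0.3,-0.97,0,0,0,-0.76,-1]
    - [0.3,-0.97,0,0,0,-0.76,-1]
    - [0.3,-0.97,0,0,0,-0.76,-1]
    - [0.3,-0.97,0,0,0,-0.76,-1]

```text
time: 1.82
ee_pos: [0.5014, 0.1405, 0.307]
eef_rot: [0.727, 0.686, -0.003, -0.006]
ft_force: [0.5, -0.4, -0.3]
width: 0.0877
```

>>> send_rows:
  commands:
    - [0.2,-1,0,0,0,-0.76,-1]
    - [0.2,-1,0,0,0,-0.76,-1]
    - [0.1,-1,0,0,0,-0.76,-1]
    - [0.1,-1,0,0,0,-0.76,-1]

```text
time: 2.15
ee_pos: [0.5195, 0.0142, 0.3062]
eef_rot: [0.816, 0.579, -0.003, -0.007]
ft_force: [0.1, 0.9, -0.1]
width: 0.0869
```

```bash
python3 - <<'E'
from h import *
C=cal("wrist"); im=r.camera("wrist"); cv2.imwrite("pics/w1.png",im); np.savez("pics/w1.npz",R=C[2],t=C[3])
s=r.read_state();print(s['ee_pos'],s['joint_positions'],s['torque'])
E
```

```text
[0.51980518 0.00659649 0.30656368] [-0.60000174  0.05785659  0.53517945  1.55189832 -0.03563981  1.55055169
 -0.41479102] [-0.49291118  0.15101856  0.02205001]
```

View pics/w1.png

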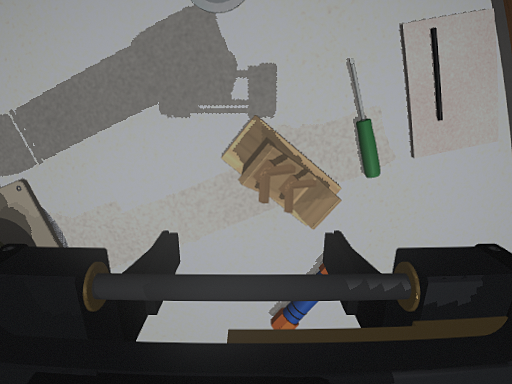

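>>> send_rows:
  commands:
    - [0,-1,0,0,0,-0.78,-1]
    - [0,-1,0,0,0,-0.78,-1]
    - [0,-1,0,0,0,-0.78,-1]
    - [0,-1,0,0,0,-0.78,-1]
    - [0,-1,0,0,0,-0.78,-1]
    - [0.1,-1,0,0,0,-0.78,-1]
    - [0.1,-1,-0.5,0,0,-0.78,-1]
    - [0,-1,-0.5,0,0,-0.78,-1]
    - [0,-0.5,-0.5,0,0,-0.3,-1]
    - [0,0,0,0,0,0,-1]

```text
time: 3.03
ee_pos: [0.5226, -0.2611, 0.2595]
eef_rot: [0.952, 0.306, -0.001, -0.006]
ft_force: [-0.8, -0.8, -0.3]
width: 0.0868
```

```bash
python3 - <<'E'
from h import *
C=cal("wrist"); im=r.camera("wrist"); cv2.imwrite("pics/w2.png",im); np.savez("pics/w2.npz",R=C[2],t=C[3])
s=r.read_state();print(s['ee_pos'],s['joint_positions'],s['torque'],s['joint_vel'].max());print(Ro.from_quat(s['eef_rot']).as_matrix())
E
```

```text
[ 0.52312043 -0.2600753   0.26092676] [-0.25163255  0.263906    0.79256243  1.48662722 -0.1946985   1.47766896
 -0.40334519] [-0.07166568  0.16295241 -0.02468982] 0.0266007738882569
[[ 0.81142741  0.58444194 -0.00363053]
 [ 0.58444552 -0.81136918  0.01017302]
 [ 0.00299984 -0.01037651 -0.99994166]]
```

View pics/w2.png

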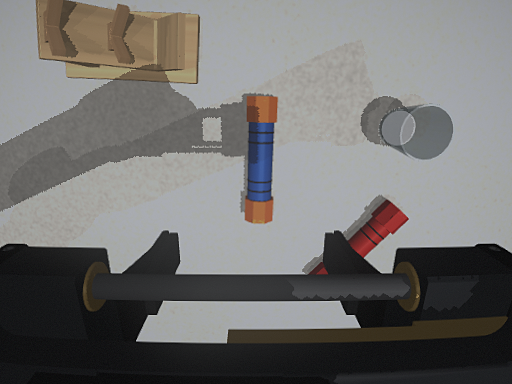

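The wrist view shows the blue and orange float from (262,96) to (258,222). The red look-alike is lower right at (370,235), and the cradle is upper left. I'll measure the float.

```bash
python3 - <<'E'
from h import *
c=r.calibration("wrist"); d=np.load("pics/w2.npz"); C=(c['K'],c['dist'],d['R'],d['t'])
im=cv2.imread("pics/w2.png")
# upper face: top edge at z .042 near px(262,96); sides
for n,p,z in [("end1 cap top edge",(263,96),.042),("end2 bottom edge",(259,222),.0),("end2 top?",(259,222),.042),("c1",(262,122),.042),("c2",(259,199),.042)]: print(n,ray(C,p,z))
f=5; off=np.array([200,80]); cr=cv2.resize(im[80:240,200:320],None,fx=f,fy=f,interpolation=cv2.INTER_CUBIC)
def ov(cx,cy,yaw,col):
    u=np.array([np.cos(yaw),np.sin(yaw),0]);v=np.array([-u[1],u[0],0]);o=np.array([cx,cy,.021])
    k=.042*np.tan(np.pi/8)/2
    for e in (-.09,-.056,.056,.09):
        P=[o+u*e+v*a+np.array([0,0,b]) for a,b in [(.021,k),(k,.021),(-k,.021),(-.021,k),(-.021,-k),(-k,-.021),(k,-.021),(.021,-k)]]
        draw(cr,C,P,off,f,col)
ov(.531,-.2695,np.radians(34.5),(0,255,0))
cv2.imwrite("pics/o1.png",cr)
E
```

```text
end1 cap top edge [ 0.60500998 -0.21808594  0.042     ]
end2 bottom edge [ 0.444807   -0.32905074  0.        ]
end2 top? [ 0.45820864 -0.31851594  0.042     ]
c1 [ 0.57713863 -0.23683759  0.042     ]
c2 [ 0.48707804 -0.29745839  0.042     ]
```

View pics/o1.png

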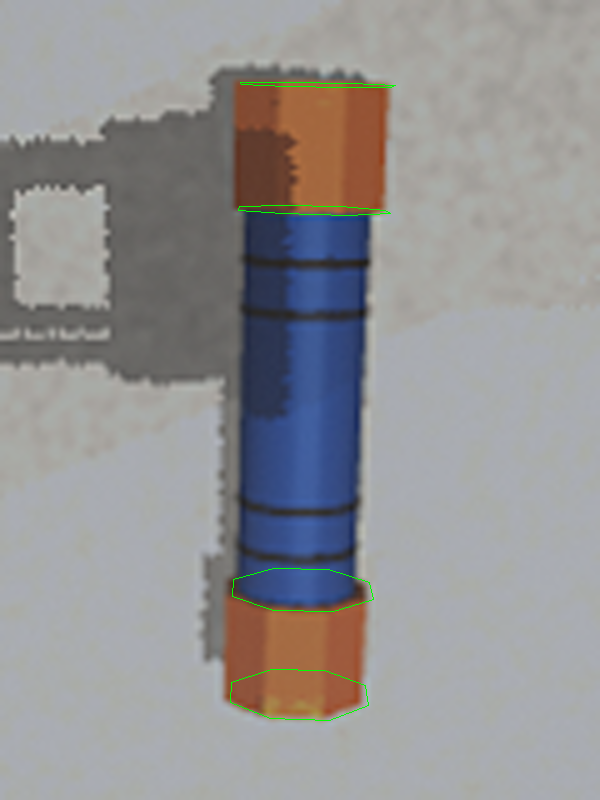

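>>> send_rows:
  commands:
    - [0.24,-0.28,-1,0,0,-0.25,-1]
    - [0,0,-1,0,0,0,-1]
    - [0,0,-1,0,0,0,-1]
    - [0,0,-1,0,0,0,-1]
    - [0,0,-1,0,0,0,-1]
    - [0,0,-1,0,0,0,-1]
    - [0,0,-0.8,0,0,0,-1]
    - [0,0,-0.4,0,0,0,-1]
    - [0,0,0,0,0,0,-1]

```text
time: 3.83
ee_pos: [0.5385, -0.2549, 0.0437]
eef_rot: [0.951, 0.308, 0.006, -0.006]
ft_force: [0.2, 0.1, -0.4]
width: 0.087
```

```bash
python3 - <<'E'
from h import *
s=r.read_state();print(s['ee_pos'],s['torque'],s['ft_force']);print(Ro.from_quat(s['eef_rot']).as_matrix())
E
```

```text
[ 0.53854897 -0.25491824  0.04368999] [-0.0693563   0.18970567  0.0283307 ] [ 0.21238066  0.13069315 -0.4452365 ]
[[ 0.8098681   0.58655804  0.00795724]
 [ 0.58641653 -0.8098739   0.0148301 ]
 [ 0.01514308 -0.00734417 -0.99985837]]
```

>>> send_rows:
  commands:
    - [-0.27,-0.45,0,0,0,-0.1,-1]
    - [0,0,0,0,0,0,-1]
    - [0,0,-0.4,0,0,0,-1]
    - [0,0,-0.4,0,0,0,-1]

```text
time: 4.17
ee_pos: [0.5352, -0.2688, 0.0255]
eef_rot: [0.952, 0.306, 0.01, -0.004]
ft_force: [0.5, 0.4, -0.4]
width: 0.0871
```

>>> send_rows:
  commands:
    - [-0.17,0,-0.3,0,0,0,-1]
    - [-0.05,0,-0.3,0,0,0,-1]
    - [0,0,0,0,0,0,-1]

```text
time: 4.42
ee_pos: [0.5278, -0.2679, 0.0042]
eef_rot: [0.952, 0.306, 0.01, -0.004]
ft_force: [-0.2, 0.5, -0.0]
width: 0.0869
```

```bash
python3 - <<'E'
from h import *
s=r.read_state();print(s['ee_pos'],s['torque'],s['ft_force']);print(Ro.from_quat(s['eef_rot']).as_matrix())
E
```

```text
[ 0.52780742 -0.26794869  0.00419518] [-0.08391333  0.0772347   0.00423235] [-0.18539942  0.4936053  -0.01754881]
[[ 0.8120636   0.58333053  0.01667948]
 [ 0.5831636  -0.81223312  0.01405611]
 [ 0.02174698 -0.00168759 -0.99976208]]
```

```bash
cat > tq.py <<'E'
from h import *
a=[]
for i in range(10):
    r.camera("wrist"); s=r.read_state(); a.append(np.r_[s['ft_force'],s['torque']])
a=np.array(a); print(a.mean(0).round(4)); print((a.std(0)/10**.5).round(4)); R=Ro.from_quat(s['eef_rot']).as_matrix(); print('tool tq',(R.T@a.mean(0)[3:]).round(4), s['width'],s['ee_pos'],s['time'])
E
python3 tq.py
```

```text
[ 0.1686 -0.1326 -0.1307 -0.0959  0.1349  0.0088]
[0.1154 0.1364 0.1106 0.0113 0.0134 0.009 ]
tool tq [ 0.001  -0.1655 -0.0089] 0.08697557968988834 [ 0.52939379 -0.26868895  0.00654199] 4.9167
```

>>> send_rows:
  commands:
    - [0,0,0,0,0,0,1]
    - [0,0,0,0,0,0,1]
    - [0,0,0,0,0,0,1]
    - [0,0,0,0,0,0,1]
    - [0,0,0,0,0,0,1]
    - [0,0,0,0,0,0,1]
  grip_force: 25

```text
time: 5.42
ee_pos: [0.5297, -0.2687, 0.0069]
eef_rot: [0.952, 0.306, 0.012, -0.003]
ft_force: [0.2, 0.0, 0.2]
width: 0.0549
```

>>> send_rows:
  commands:
    - [0,0,0,0,0,0,1]
    - [0,0,0,0,0,0,1]
    - [0,0,0,0,0,0,1]
    - [0,0,0,0,0,0,1]
    - [0,0,0,0,0,0,1]
    - [0,0,0,0,0,0,1]
  grip_force: 30

```text
time: 5.92
ee_pos: [0.5296, -0.2687, 0.0068]
eef_rot: [0.952, 0.306, 0.011, -0.003]
ft_force: [0.8, -0.2, -0.0]
width: 0.0149
```

```bash
python3 - <<'E'
from h import *
cv2.imwrite("pics/w3.png",r.camera("wrist"));cv2.imwrite("pics/s3.png",cv2.resize(r.camera("side")[200:320,230:390],None,fx=5,fy=5))
print(r.read_state()['width'])
E
```

```text
0.007201654678953116
```

View pics/w3.png

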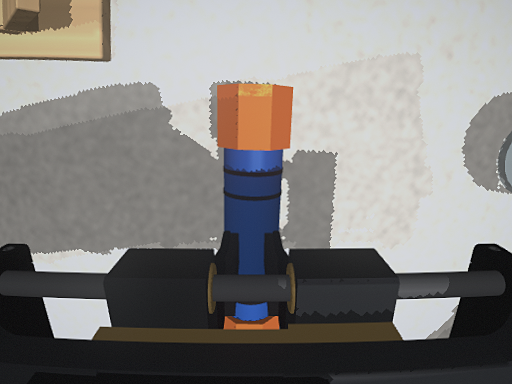

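View pics/s3.png

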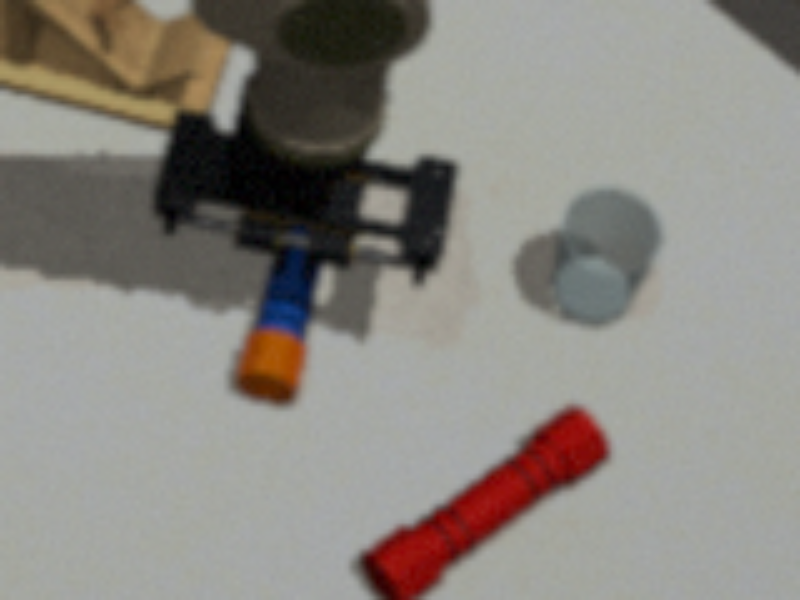

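```bash
python3 - <<'E'
from h import *
im=r.camera("wrist")
cv2.imwrite("pics/w4.png",cv2.convertScaleAbs(cv2.resize(im[130:340,170:340],None,fx=4,fy=2.8,interpolation=cv2.INTER_CUBIC),alpha=1.8,beta=15))
s=r.read_state();print(s['width'],s['ft_force'],s['ee_pos'])
E
```

```text
0.004352210041576183 [1.45141495 0.20494915 0.31073548] [ 0.52962503 -0.26867178  0.00681536]
```

View pics/w4.png

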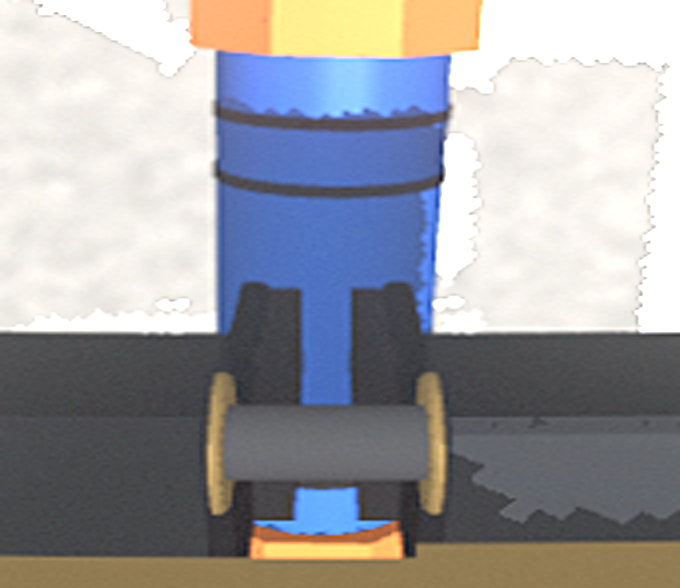

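The fingers have closed above the pipe (opening 4 mm), although the reported TCP is at z=7 mm. I'll open them and check where the fingertips really are.

>>> send_rows:
  commands:
    - [0,0,0,0,0,0,-1]
    - [0,0,0,0,0,0,-1]
    - [0,0,0,0,0,0,-1]
    - [0,0,0,0,0,0,-1]
    - [0,0,0,0,0,0,-1]
    - [0,0,0,0,0,0,-1]
    - [0,0,0,0,0,0,-1]
    - [0,0,0,0,0,0,-1]

```text
time: 6.73
ee_pos: [0.5296, -0.2687, 0.0068]
eef_rot: [0.952, 0.307, 0.011, -0.003]
ft_force: [-0.1, 0.2, 0.5]
width: 0.0491
```

```bash
python3 - <<'E'
from h import *
C=cal("wrist"); im=r.camera("wrist"); s=r.read_state(); print(s['width'],s['ee_pos'])
R=Ro.from_quat(s['eef_rot']).as_matrix(); p=s['ee_pos']
def tool(*q): return p+R@np.array(q)
f=2;big=cv2.convertScaleAbs(cv2.resize(im[130:340,80:430],None,fx=f,fy=f,interpolation=cv2.INTER_CUBIC),alpha=1.6,beta=20)
w=s['width']/2
for h,col in [(0,(0,255,0)),(.0187,(0,0,255)),(.031,(255,0,255))]:
    for sg in(-1,1):
        draw(big,C,[tool(.0095,sg*w,-h),tool(-.0095,sg*w,-h),tool(-.0095,sg*(w+.015),-h),tool(.0095,sg*(w+.015),-h)],np.array([80,130]),f,col)
cv2.imwrite("pics/w5.png",big)
S=cal("side"); im=r.camera("side"); print(proj(S,[tool(0,w,0),tool(0,-w,0)]))
o=np.array([230,190]);f=5;big=cv2.convertScaleAbs(cv2.resize(im[190:300,230:370],None,fx=f,fy=f,interpolation=cv2.INTER_CUBIC),alpha=1.5,beta=20)
for h,col in [(0,(0,255,0)),(.031,(255,0,255))]:
    for sg in(-1,1):
        draw(big,S,[tool(.0095,sg*w,-h),tool(-.0095,sg*w,-h),tool(-.0095,sg*(w+.015),-h),tool(.0095,sg*(w+.015),-h)],o,f,col)
cv2.imwrite("pics/s5.png",big)
E
```

```text
0.053691246163864746 [ 0.52959532 -0.26867875  0.00681727]
[[295.30051972 258.68468232]
 [280.22183276 255.65563377]]
```

View pics/w5.png

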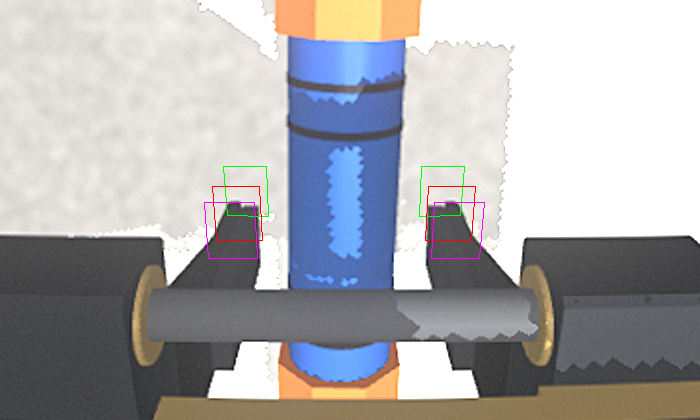

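View pics/s5.png

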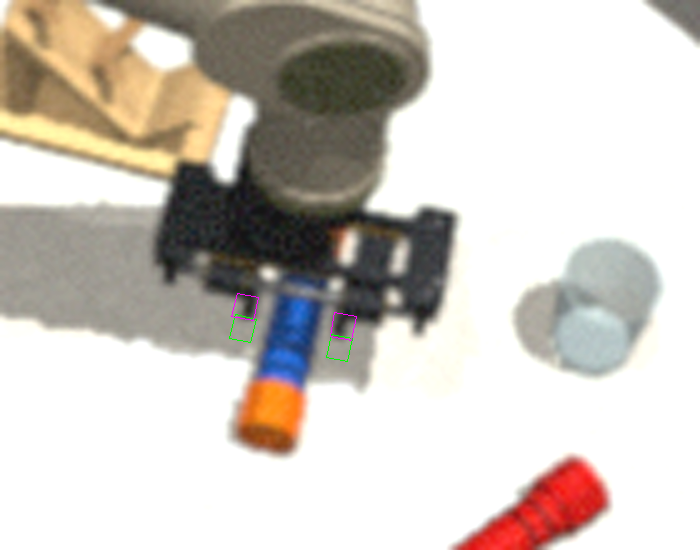

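Both views put the real fingertips about 30 mm behind the reported TCP (magenta outline). I'll check this by descending in small steps while watching the force.

>>> send_rows:
  commands:
    - [0,0,0,0,0,0,-1]
    - [0,0,0,0,0,0,-1]
    - [0,0,-0.1,0,0,0,-1]
    - [0,0,-0.1,0,0,0,-1]
    - [0,0,0,0,0,0,-1]

```text
time: 7.25
ee_pos: [0.5298, -0.2686, 0.0004]
eef_rot: [0.952, 0.307, 0.012, -0.003]
ft_force: [-0.0, -0.4, 0.0]
width: 0.0852
```

>>> send_rows:
  commands:
    - [0,0,-0.1,0,0,0,-1]
    - [0,0,-0.1,0,0,0,-1]
    - [0,0,0,0,0,0,-1]

```text
time: 7.5
ee_pos: [0.5295, -0.2686, -0.0066]
eef_rot: [0.952, 0.307, 0.011, -0.003]
ft_force: [0.5, 0.2, -0.5]
width: 0.0867
```

>>> send_rows:
  commands:
    - [0,0,-0.12,0,0,0,-1]
    - [0,0,-0.1,0,0,0,-1]
    - [0,0,0,0,0,0,-1]

```text
time: 7.75
ee_pos: [0.5294, -0.2685, -0.0141]
eef_rot: [0.952, 0.307, 0.011, -0.003]
ft_force: [0.0, 0.1, -0.4]
width: 0.0868
```

>>> send_rows:
  commands:
    - [0,0,-0.12,0,0,0,-1]
    - [0,0,-0.1,0,0,0,-1]
    - [0,0,0,0,0,0,-1]

```text
time: 8.0
ee_pos: [0.5294, -0.2685, -0.0215]
eef_rot: [0.952, 0.307, 0.011, -0.003]
ft_force: [0.5, -0.4, -0.8]
width: 0.0873
```

```bash
python3 - <<'E'
from h import *
im=r.camera("wrist"); s=r.read_state(); print(s['width'],s['ee_pos'],s['ft_force'])
cv2.imwrite("pics/w6.png",cv2.convertScaleAbs(cv2.resize(im[60:340,80:430],None,fx=2,fy=2,interpolation=cv2.INTER_CUBIC),alpha=1.6,beta=20))
im=r.camera("side");f=5;big=cv2.convertScaleAbs(cv2.resize(im[190:300,230:370],None,fx=f,fy=f,interpolation=cv2.INTER_CUBIC),alpha=1.5,beta=20)
cv2.imwrite("pics/s6.png",big)
E
```

```text
0.08710102613310644 [ 0.52941807 -0.26859141 -0.02131416] [0.06528119 0.05731901 0.14481654]
```

View pics/w6.png

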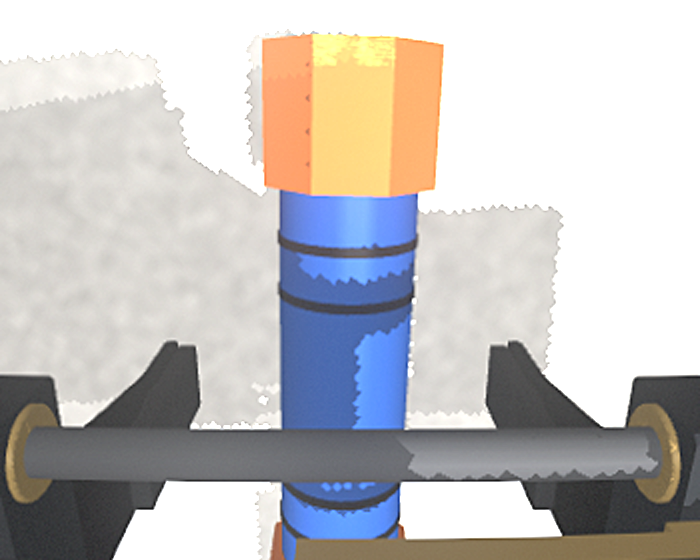

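View pics/s6.png

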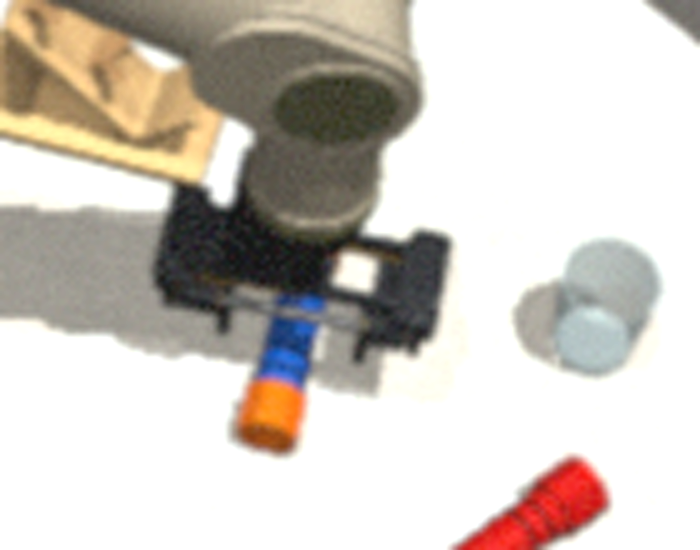

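>>> send_rows:
  commands:
    - [0,0,0,0,0,0,1]
    - [0,0,0,0,0,0,1]
    - [0,0,0,0,0,0,1]
    - [0,0,0,0,0,0,1]
    - [0,0,0,0,0,0,1]
    - [0,0,0,0,0,0,1]
    - [0,0,0,0,0,0,1]
    - [0,0,0,0,0,0,1]
    - [0,0,0,0,0,0,1]
    - [0,0,0,0,0,0,1]
  grip_force: 30

```text
time: 8.93
ee_pos: [0.5301, -0.2689, -0.0203]
eef_rot: [0.952, 0.307, 0.012, -0.003]
ft_force: [-1.3, -0.1, -0.0]
width: 0.0354
```

>>> send_rows:
  commands:
    - [0,0,0.2,0,0,0,1]
    - [0,0,0.5,0,0,0,1]
    - [0,0,1,0,0,0,1]
    - [0,0,1,0,0,0,1]
    - [0,0,0,0,0,0,1]

```text
time: 9.35
ee_pos: [0.527, -0.2683, 0.0626]
eef_rot: [0.952, 0.306, 0.009, -0.004]
ft_force: [1.0, -0.2, -1.2]
width: 0.0353
```

```bash
python3 tq.py; python3 - <<'E'
from h import *
im=r.camera("side");f=5;big=cv2.convertScaleAbs(cv2.resize(im[180:300,230:370],None,fx=f,fy=f,interpolation=cv2.INTER_CUBIC),alpha=1.5,beta=20)
cv2.imwrite("pics/s7.png",big)
E
```

```text
[-0.1783  0.3443 -1.4799 -0.133   0.1806 -0.0092]
[0.1207 0.1659 0.2433 0.01   0.0071 0.0041]
tool tq [-0.0029 -0.2242  0.011 ] 0.035176737970073126 [ 0.52432084 -0.26659204  0.05666758] 9.85
```

View pics/s7.png

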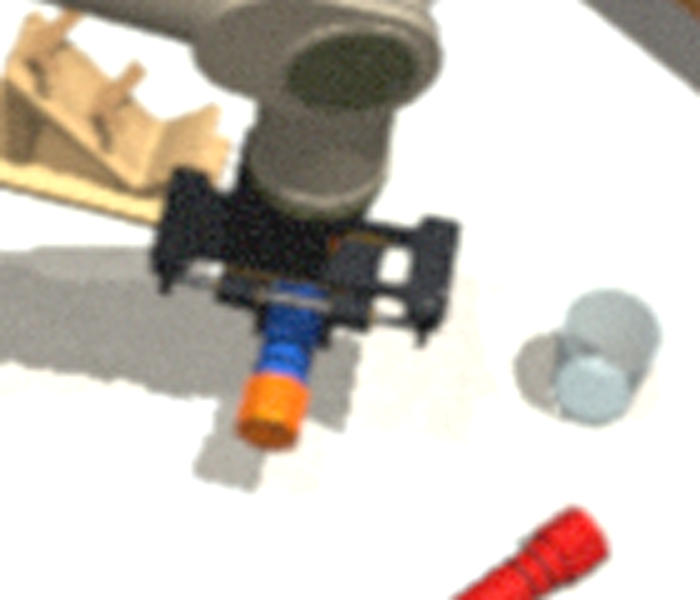

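Held at 35 mm opening, with about 1.4 N of weight. The torque change of about (-0.037, +0.046) N m means the centre of mass lies toward +x+y, the far end, so that end is the heavy one. Before planning the turn I'll build a small kinematic model to check joint ranges.

```bash
cat > fit.py <<'E'
from h import *
import itertools
from scipy.optimize import least_squares
s=r.read_state()
D=[([-1.24660102,0.33289321,-0.06469166,1.46093088,0.02156418,1.34987612,-0.08848111],[0.21228339,0.58739343,0.18854559],Ro.from_quat([.17251823,.985006071,-6.98962245e-4,-1.06342962e-4]).as_matrix()),
(s['joint_positions'],s['ee_pos'],Ro.from_quat(s['eef_rot']).as_matrix())]
for nm,q,p in [("w1",[-0.60000174,0.05785659,0.53517945,1.55189832,-0.03563981,1.55055169,-0.41479102],[0.51980518,0.00659649,0.30656368]),("w2",[-0.25163255,0.263906,0.79256243,1.48662722,-0.1946985,1.47766896,-0.40334519],[0.52312043,-0.2600753,0.26092676])]:
    d=np.load(f"pics/{nm}.npz"); M=np.eye(4);M[:3,:3]=d['R'];M[:3,3]=d['t'];T=np.linalg.inv(M)@np.linalg.inv(r.calibration("wrist")['mount']); D.append((q,T[:3,3],T[:3,:3]))
def rot(q,sg,c):
    ax="zyzyzyz"; R=[];A=np.eye(3)
    for i in range(7):
        A=A@Ro.from_euler(ax[i],sg[i]*q[i]+(c if i==6 else 0)).as_matrix(); R.append(A)
    return R
best=[]
for sg in itertools.product([1,-1],repeat=7):
    for c in np.radians([0,90,180,270]):
        e=sum(np.linalg.norm(rot(q,sg,c)[-1]-R) for q,p,R in D)/len(D); best.append((e,sg,c))
best.sort(key=lambda b:b[0]); print(best[:6])
sg,c=best[0][1:]
# positions: shoulder height, offsets in frames after joints 2,4,6 (x,z)
def fk(q,P):
    R=rot(q,sg,c); 
    return np.array([0,0,P[0]])+R[1]@[P[1],0,P[2]]+R[3]@[P[3],0,P[4]]+R[5]@[P[5],0,P[6]]
f=lambda P:np.concatenate([fk(q,P)-p for q,p,R in D])
o=least_squares(f,[.3,0,.4,0,.4,0,.3]); print(o.x.round(4),np.abs(o.fun).max())
np.savez("fk.npz",sg=sg,c=c,P=o.x)
E
python3 fit.py
```

```text
[(np.float64(0.005697973026662174), (-1, 1, -1, 1, -1, 1, -1), np.float64(1.5707963267948966)), (np.float64(0.0318394926917335), (-1, -1, -1, -1, -1, -1, -1), np.float64(1.5707963267948966)), (np.float64(0.3956170677845318), (-1, -1, -1, -1, 1, -1, -1), np.float64(1.5707963267948966)), (np.float64(0.41411365668485556), (-1, 1, -1, 1, 1, 1, -1), np.float64(1.5707963267948966)), (np.float64(0.6060468782958871), (-1, 1, -1, -1, 1, -1, -1), np.float64(1.5707963267948966)), (np.float64(0.6249705398057219), (-1, -1, -1, 1, 1, 1, -1), np.float64(1.5707963267948966))]
[-2.4407 -0.0391  0.5211 -0.0131  0.4882 -0.0098 -2.224 ] 0.043676782449236784
```

```bash
cat >> fit.py <<'E'
def fk(q,P):
    R=rot(q,sg,c)
    return np.array([0,0,P[0]])+R[0]@[P[1],0,0]+R[2]@[P[2],0,P[3]]+R[4]@[P[4],0,P[5]]+R[6]@np.r_[0,0,P[6]]+R[5]@[P[7],0,0]
p0=np.array([.34,0,0,.42,0,.42,.3,0])
f=lambda P:np.concatenate([(fk(q,P)-p) for q,p,R in D]+[(P-p0)*.02])
o=least_squares(f,p0); print(o.x.round(4),np.abs(o.fun[:12]).round(4))
np.savez("fk.npz",sg=sg,c=c,P=o.x)
E
python3 fit.py
```

```text
[(np.float64(0.005697973026662174), (-1, 1, -1, 1, -1, 1, -1), np.float64(1.5707963267948966)), (np.float64(0.0318394926917335), (-1, -1, -1, -1, -1, -1, -1), np.float64(1.5707963267948966)), (np.float64(0.3956170677845318), (-1, -1, -1, -1, 1, -1, -1), np.float64(1.5707963267948966)), (np.float64(0.41411365668485556), (-1, 1, -1, 1, 1, 1, -1), np.float64(1.5707963267948966)), (np.float64(0.6060468782958871), (-1, 1, -1, -1, 1, -1, -1), np.float64(1.5707963267948966)), (np.float64(0.6249705398057219), (-1, -1, -1, 1, 1, 1, -1), np.float64(1.5707963267948966))]
[-2.4407 -0.0391  0.5211 -0.0131  0.4882 -0.0098 -2.224 ] 0.043676782449236784
[ 0.1838 -0.0588  0.0205  0.4686  0.0146  0.4671  0.3131 -0.0595] [0.0468 0.0152 0.0009 0.0013 0.0008 0.0002 0.0039 0.0046 0.0016 0.0024
 0.0004 0.0026]
```

```bash
cat > ik.py <<'E'
from h import *
from scipy.optimize import least_squares
F=np.load("fk.npz"); sg,c,P=F['sg'],float(F['c']),F['P']
lo=np.array([-2.6,-.5,-1.47,.16,-1.27,.06,-2.6]);hi=np.array([2.6,2.12,1.34,2.42,4.41,2.06,2.6])
def fkR(q):
    R=[];A=np.eye(3)
    for i in range(7):
        A=A@Ro.from_euler("zyzyzyz"[i],sg[i]*q[i]+(c if i==6 else 0)).as_matrix(); R.append(A)
    p=np.array([0,0,P[0]])+R[0]@[P[1],0,0]+R[2]@[P[2],0,P[3]]+R[4]@[P[4],0,P[5]]+R[6]@np.r_[0,0,P[6]]+R[5]@[P[7],0,0]
    return p,A
def ik(p,R,q0,seeds=30):
    rng=np.random.default_rng(0); best=None
    for k in range(seeds):
        x0=np.clip(q0 if k==0 else (q0+rng.normal(0,.6,7)),lo+.02,hi-.02)
        def f(q):
            a,A=fkR(q); return np.r_[(a-p)*5,Ro.from_matrix(A.T@R).as_rotvec(),.001*(q-q0)]
        o=least_squares(f,x0,bounds=(lo,hi)); e=np.linalg.norm(o.fun[:6]); d=np.abs(o.x-q0).max()
        if best is None or (e>.02 and e<best[0]) or (e<.02 and (best[0]>.02 or d<best[1])): best=(e,d,o.x)
    return best
def frames(yaw):
    u=np.array([np.cos(yaw),np.sin(yaw),0]);z=np.array([0,0,1.]);s=.5**.5
    return u*s+z*s, np.cross(z,u), -u*s+z*s
E
python3 - <<'E'
from ik import *
q=r.read_state()['joint_positions']; print(q.round(2))
x,y,z=frames(np.radians(121)); o=np.array([.555,-.03,.12])
for nm,R,p in [("lay",np.c_[-x,y,-z],o-.0413*z),("layflip",np.c_[x,-y,-z],o-.0413*z),("pre",np.c_[-x,y,-z],o+.03*z),("re+",np.c_[z,y,-x],o+.073*x-.05*x),("re-",np.c_[-z,-y,-x],o+.073*x-.05*x)]:
    e,d,s=ik(p,R,q); print(nm,round(e,4),s.round(2), (np.minimum(s-lo,hi-s)).round(2).min())
E
```

```text
[-0.17  0.43  0.72  1.75 -0.34  1.09 -0.28]
lay 0.0 [-0.2   0.67  0.68  1.45 -0.8   1.88 -2.05] 0.18
layflip 0.0 [ 0.07  0.61  0.31  1.43 -0.63  1.79  1.  ] 0.27
pre 0.0 [-0.12  0.7   0.7   1.27 -0.8   2.02 -2.07] 0.04
re+ 0.0667 [ 1.03  0.41 -1.47  2.12  1.33  1.32  2.6 ] 0.0
re- 0.0 [-0.72  0.16  0.35  2.03  0.88  1.03 -0.34] 0.39
```

```bash
cat > cr.py <<'E'
from ik import *
import sys
def overlay(cx,cy,yaw,out):
    x,y,z=frames(np.radians(yaw)); o=np.array([cx,cy,.12]); cw=r.calibration("wrist")
    tl=[]
    for nm,file,off,w,hh,f in [("wrist","w1",(215,110),135,125,4),("wrist","w2",(30,0),180,90,4),("top","top0",(220,170),80,70,5),("side","side0",(215,175),70,55,5)]:
        im=cv2.imread(f"pics/{file}.png")
        if nm=="wrist": d=np.load(f"pics/{file}.npz"); C=(cw['K'],cw['dist'],d['R'],d['t'])
        else: C=cal(nm)
        cr=cv2.resize(im[off[1]:off[1]+hh,off[0]:off[0]+w],None,fx=f,fy=f,interpolation=cv2.INTER_CUBIC)
        cr=cv2.convertScaleAbs(cr,alpha=1.3,beta=10)
        for sx in (-.034,.034):
            draw(cr,C,[o+x*(sx+a)+y*b for a,b in [(.006,.032),(.006,-.032),(-.006,-.032),(-.006,.032)]],off,f,(0,255,0))
        draw(cr,C,[o-x*.091+y*b+z*a for a,b in [(.018,.032),(.018,-.032),(-.038,-.032),(-.038,.032)]],off,f,(0,0,255))
        u=np.r_[np.cos(np.radians(yaw)),np.sin(np.radians(yaw)),0]
        draw(cr,C,[np.r_[cx,cy,.014]+u*a+y*b for a,b in [(.095,.045),(.095,-.045),(-.095,-.045),(-.095,.045)]],off,f,(255,0,255))
        tl.append(cr)
    W=800; c=np.zeros((600,W,3),np.uint8)
    cv2.imwrite(out+"a.png",tl[0]);cv2.imwrite(out+"b.png",tl[1])
    c=np.zeros((350,760,3),np.uint8); c[:350,:400]=tl[2]; c[:275,405:755]=tl[3]; cv2.imwrite(out+"c.png",c)
overlay(*map(float,sys.argv[1:4]),sys.argv[4])
E
python3 cr.py .555 -.029 121 pics/k1
```

```text
(no output)
```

View pics/k1a.png

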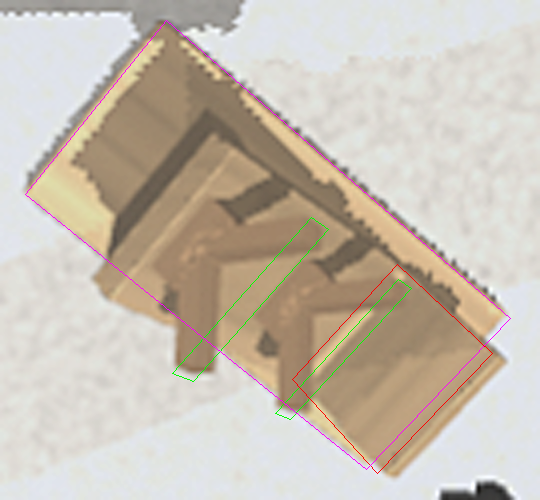

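View pics/k1b.png

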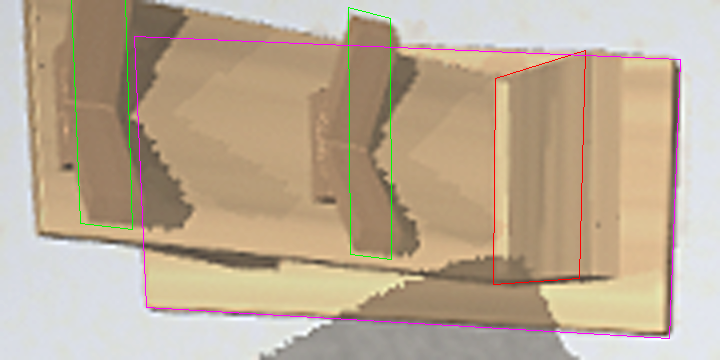

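View pics/k1c.png

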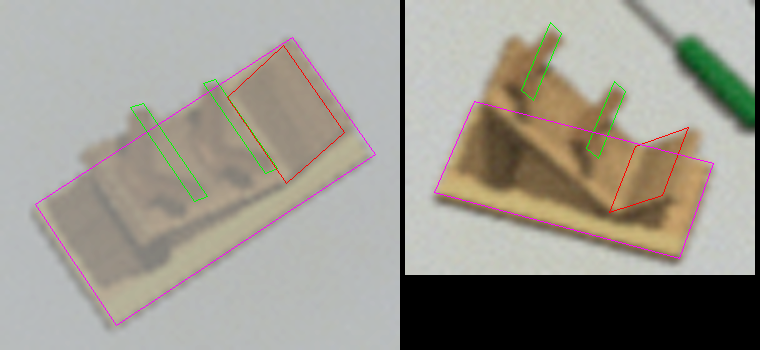

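```bash
cat > plan.py <<'E'
from ik import *
CY=np.radians(121); O=np.array([.555,-.029,.12]); H=.0413
x,y,z=frames(CY)
def go(p,R,jaw=1,maxn=40,n=None):
    s=r.read_state(); R0=Ro.from_quat(s['eef_rot']); d=p-s['ee_pos']; w=(Ro.from_matrix(R)*R0.inv()).as_rotvec()
    print("t",round(s['time'],2),"err mm",(d*1e3).round(1),"rot deg",np.degrees(w).round(1),"F",s['ft_force'].round(1),"w",round(s['width'],4)," q",s['joint_positions'].round(2))
    N=n or max(1,int(np.ceil(max(np.abs(d).max()/.03,np.abs(np.degrees(w)).max()/5))))
    print(N,"rows of",[round(float(v),2) for v in np.r_[d/.03,np.degrees(w)/5]/N],jaw)
def down(yaw): # jaw (tool y) yaw in deg
    a=np.radians(yaw); Y=np.array([np.cos(a),np.sin(a),0]);Z=np.array([0,0,-1.]); return np.c_[np.cross(Y,Z),Y,Z]
al=.0217
LAY=np.c_[-x,y,-z]@Ro.from_euler('y',al).as_matrix()   # maps (1,0,al) -> -x_t
def tcp_for(R,c,off=np.array([0.0014,0,-.0413])): return c-R@off
E
python3 - <<'E'
from plan import *
print(LAY@np.array([1,0,al]),-x)
go(np.array([.53,-.27,.25]),down(-148))
q=r.read_state()['joint_positions']
for h in (.08,.04,0):
    p=tcp_for(LAY,O+.005*x+h*z); e,d,s=ik(p,LAY,q); print(h,p.round(3),round(e,4),s.round(2))
E
```

```text
[ 0.36427389 -0.60625356 -0.70727084] [ 0.36418692 -0.60610881 -0.70710678]
t 9.9 err mm [  5.5  -3.4 193.2] rot deg [ -0.3   1.1 -93.7] F [ 0.6 -0.2 -1.5] w 0.0352  q [-0.17  0.43  0.72  1.75 -0.34  1.09 -0.28]
19 rows of [0.01, -0.01, 0.34, -0.0, 0.01, -0.99] 1
0.08 [ 0.567 -0.049  0.151] 0.0 [-0.13  0.69  0.71  1.27 -0.79  2.02 -2.08]
0.04 [ 0.553 -0.025  0.123] 0.0 [-0.18  0.67  0.7   1.37 -0.78  1.94 -2.07]
0 [ 0.538 -0.001  0.095] 0.0 [-0.23  0.65  0.69  1.46 -0.79  1.86 -2.06]
```

>>> send_rows:
  commands:
    - [0,0,1,0,0,-0.5,1]
    - [0,0,1,0,0,-1,1]
    - [0,0,1,0,0,-1,1]
    - [0,0,1,0,0,-1,1]
    - [0,0,1,0,0,-1,1]
    - [0,0,0.5,0,0,-1,1]
    - [0,0,0,0,0,-1,1]
    - [0,0,0,0,0,-1,1]
    - [0,0,0,0,0,-1,1]
    - [0,0,0,0,0,-1,1]

```text
time: 10.73
ee_pos: [0.5211, -0.2665, 0.2282]
eef_rot: [0.993, -0.122, 0.008, -0.007]
ft_force: [-0.8, 1.4, -1.6]
width: 0.0355
```

>>> send_rows:
  commands:
    - [0,0,0,0,0,-1,1]
    - [0,0,0,0,0,-1,1]
    - [0,0,0,0,0,-1,1]
    - [0,0,0,0,0,-1,1]
    - [0,0,0,0,0,-1,1]
    - [0,0,0,0,0,-1,1]
    - [0,0,0,0,0,-1,1]
    - [0,0,0,0,0,-1,1]
    - [0,0,0,0,0,0,1]

```text
time: 11.48
ee_pos: [0.5204, -0.2662, 0.2272]
eef_rot: [0.881, -0.472, 0.01, -0.004]
ft_force: [0.3, 0.8, -3.0]
width: 0.0352
```

```bash
python3 tq.py; python3 - <<'E'
from plan import *
go(np.array([.555,-.03,.25]),down(-148))
go(tcp_for(LAY,O+.005*x+.06*z),LAY)
E
```

```text
[ 0.0778 -0.0331 -1.3302  0.0751  0.224   0.0143]
[0.1998 0.1301 0.1425 0.0081 0.0115 0.0081]
tool tq [-0.1438 -0.1875 -0.0131] 0.035295318797748096 [ 0.52036739 -0.26643305  0.22746827] 11.9833
t 11.98 err mm [ 34.6 236.4  22.5] rot deg [ 0.1  1.3 -1.9] F [-0.2 -0.7 -1.2] w 0.0353  q [-0.48  0.34  1.12  1.58 -0.32  1.4  -1.89]
8 rows of [0.14, 0.99, 0.09, 0.0, 0.03, -0.05] 1
t 11.98 err mm [ 39.4 229.4 -90.4] rot deg [37.1 24.7 -2.4] F [-0.2 -0.7 -1.2] w 0.0353  q [-0.48  0.34  1.12  1.58 -0.32  1.4  -1.89]
8 rows of [0.16, 0.96, -0.38, 0.93, 0.62, -0.06] 1
```

Modelling the sensor's yaw-dependent bias from the empty reading, the second orientation also gives about +0.06 N m toward the same end. So the end at tool +x is the heavy one, and it goes to the foot of the cradle.

>>> send_rows:
  commands:
    - [0.15,1,0.1,0,0,0,1]
    - [0.15,1,0.1,0,0,0,1]
    - [0.15,1,0.1,0.2,0.15,0,1]
    - [0.15,1,0.1,0.5,0.3,0,1]
    - [0.15,1,0,0.9,0.6,-0.06,1]
    - [0.15,0.9,0,0.9,0.6,-0.06,1]
    - [0.15,0.8,0,0.9,0.6,-0.06,1]
    - [0.15,0.3,0,0.9,0.6,-0.06,1]
    - [0.15,0,0,0.9,0.6,-0.06,1]
    - [0,0,0,0.9,0.6,0,1]

```text
time: 12.82
ee_pos: [0.5622, -0.0425, 0.2447]
eef_rot: [0.832, -0.453, -0.276, -0.162]
ft_force: [-0.0, 0.4, -1.4]
width: 0.0355
```

```bash
python3 - <<'E'
from plan import *
go(tcp_for(LAY,O+.005*x+.06*z),LAY)
E
```

```text
t 12.82 err mm [  -2.4    5.6 -107.6] rot deg [ 4.9  4.4 -1.5] F [-0.   0.4 -1.4] w 0.0355  q [-0.21  0.69  0.85  1.22 -0.8   2.02 -2.04]
4 rows of [-0.02, 0.05, -0.9, 0.24, 0.22, -0.07] 1
```

>>> send_rows:
  commands:
    - [-0.02,0.05,-0.7,0,0,0,1]
    - [-0.02,0.05,-0.9,0.2,0.2,-0.07,1]
    - [-0.02,0.05,-0.9,0.35,0.3,-0.07,1]
    - [0,0,-0.5,0.3,0.3,-0.1,1]
    - [0,0,0,0.1,0.1,0,1]

```text
time: 13.23
ee_pos: [0.561, -0.0431, 0.1464]
eef_rot: [0.805, -0.458, -0.33, -0.183]
ft_force: [0.4, 0.6, -1.3]
width: 0.0353
```

```bash
python3 - <<'E'
from plan import *
go(tcp_for(LAY,O+.005*x+.06*z),LAY)
for n in("top","side","wrist"): cv2.imwrite(f"pics/{n}8.png",cv2.convertScaleAbs(r.camera(n),alpha=1.4,beta=10))
t=cv2.imread("pics/top8.png");s=cv2.imread("pics/side8.png")
cv2.imwrite("pics/ts8.png",np.hstack([cv2.resize(t[130:270,190:320],None,fx=3,fy=3),cv2.resize(s[130:270,190:320],None,fx=3,fy=3)]))
E
```

```text
t 13.23 err mm [-1.2  6.1 -9.3] rot deg [-0.3 -0.7  0.1] F [ 0.4  0.6 -1.3] w 0.0353  q [-0.13  0.84  0.77  1.26 -0.87  1.98 -1.99]
1 rows of [-0.04, 0.2, -0.31, -0.05, -0.13, 0.02] 1
```

View pics/ts8.png

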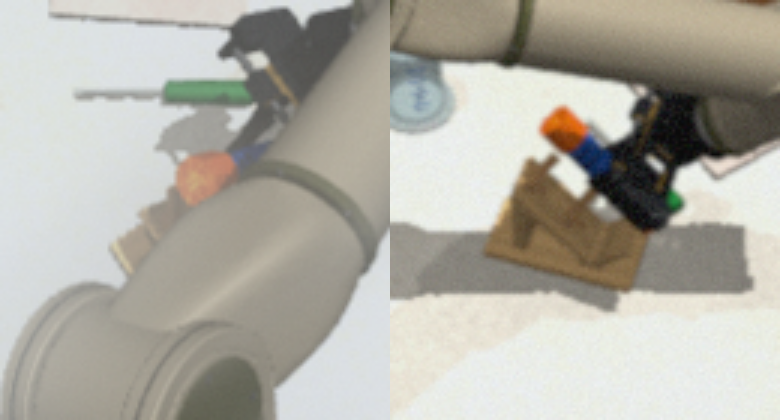

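View pics/wrist8.png

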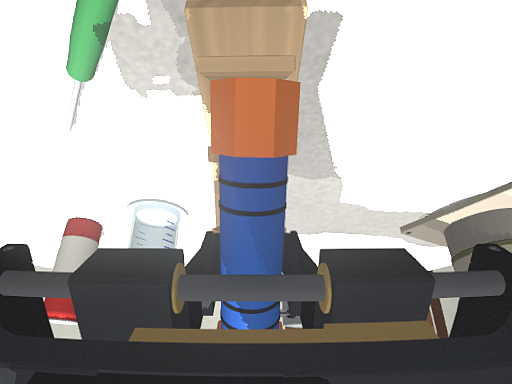

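```bash
python3 - <<'E'
from plan import *
C=cal("wrist"); im=cv2.imread("pics/wrist8.png"); f=4; off=(160,0)
cr=cv2.resize(im[0:150,160:350],None,fx=f,fy=f,interpolation=cv2.INTER_CUBIC)
draw(cr,C,[O-x*.091+y*b+z*a for a,b in [(.018,.032),(.018,-.032),(-.038,-.032),(-.038,.032)]],off,f,(0,0,255))
u=np.r_[np.cos(CY),np.sin(CY),0]
draw(cr,C,[np.r_[O[:2],.014]+u*a+y*b for a,b in [(.095,.045),(.095,-.045),(-.095,-.045),(-.095,.045)]],off,f,(255,0,255))
s=r.read_state();R=Ro.from_quat(s['eef_rot']).as_matrix();p=s['ee_pos']
fc=p+R@np.array([.0014,0,-.0413]); fx=R@np.array([1,0,al]); fz=R@np.array([-al,0,1]);fy=R[:,1];k=.0087
for e in(.056,.09): draw(cr,C,[fc+fx*e+fy*a+fz*b for a,b in [(.021,k),(k,.021),(-k,.021),(-.021,k),(-.021,-k),(-k,-.021),(k,-.021),(.021,-k)]],off,f,(0,255,0))
cv2.imwrite("pics/o8.png",cr); d=fc-O; print("float centre in trough",d@x,d@y,d@z, "axis",fx@x,fx@y,fx@z)
E
```

```text
float centre in trough 0.009788441720025994 0.000903192892746882 0.07451944235601574 axis -1.0002283675443115 0.0016163107011815756 -0.003389734408326383
```

View pics/o8.png

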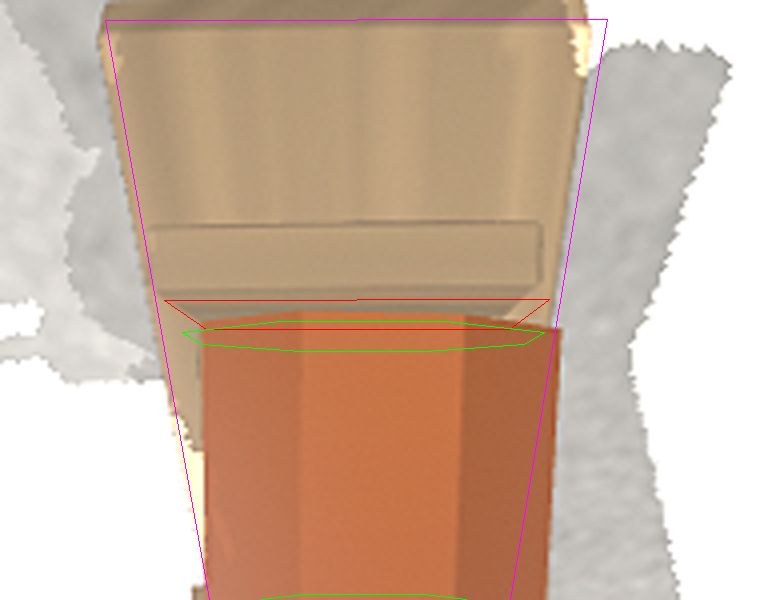

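```bash
cat >> plan.py <<'E'
O=O-.0022*y
be=.041
fd=np.array([1,be,al]); fd/=np.linalg.norm(fd)
# R with R fd=-x_t, keep tool y near y_t
_a=Ro.from_euler('zy',[be,-al]).as_matrix()
A=np.c_[fd,np.cross([0,0,1],fd)/np.linalg.norm(np.cross([0,0,1],fd)),[0,0,0]];A[:,2]=np.cross(A[:,0],A[:,1])
LAY=np.c_[-x,y,-z]@A.T
OFF=np.array([.004,0,-.0413])
def where():
    s=r.read_state();R=Ro.from_quat(s['eef_rot']).as_matrix();d=s['ee_pos']+R@OFF-O; print("float in trough mm",(1e3*np.array([d@x,d@y,d@z])).round(1),"axis",(R@fd@np.c_[x,y,z]).round(4))
E
python3 - <<'E'
from plan import *
where()
go(tcp_for(LAY,O+.006*x+.03*z,OFF),LAY)
E
```

```text
float in trough mm [ 7.2  3.1 74.6] axis [-0.9991  0.0426 -0.0033]
t 13.38 err mm [-13.2  27.8 -32.5] rot deg [ 0.7 -1.6  1.7] F [-0.2  0.3 -0.8] w 0.0354  q [-0.14  0.83  0.77  1.25 -0.87  1.98 -1.99]
2 rows of [-0.22, 0.46, -0.54, 0.07, -0.16, 0.17] 1
```

>>> send_rows:
  commands:
    - [-0.11,0.23,-0.27,0.04,-0.1,0.1,1]
    - [-0.11,0.23,-0.27,0.04,-0.1,0.1,1]
    - [-0.11,0.23,-0.27,0.04,-0.1,0.1,1]
    - [-0.11,0.23,-0.27,0.02,-0.02,0.04,1]
    - [0,0,0,0,0,0,1]

```text
time: 13.8
ee_pos: [0.5519, -0.0144, 0.1248]
eef_rot: [0.822, -0.437, -0.312, -0.191]
ft_force: [0.2, -0.2, -1.4]
width: 0.0353
```

```bash
python3 - <<'E'
from plan import *
where()
go(tcp_for(LAY,O+.006*x+.005*z,OFF),LAY)
im=cv2.convertScaleAbs(r.camera("wrist"),alpha=1.4,beta=10);C=cal("wrist"); f=4; off=(160,0)
cr=cv2.resize(im[0:150,160:350],None,fx=f,fy=f,interpolation=cv2.INTER_CUBIC)
draw(cr,C,[O-x*.091+y*b+z*a for a,b in [(.018,.032),(.018,-.032),(-.038,-.032),(-.038,.032)]],off,f,(0,0,255))
s=r.read_state();R=Ro.from_quat(s['eef_rot']).as_matrix();p=s['ee_pos']
fc=p+R@OFF; fx=R@fd; fy=R@A[:,1];fz=R@A[:,2];k=.0087
for e in(.056,.09): draw(cr,C,[fc+fx*e+fy*a+fz*b for a,b in [(.021,k),(k,.021),(-k,.021),(-.021,k),(-.021,-k),(-k,-.021),(k,-.021),(.021,-k)]],off,f,(0,255,0))
cv2.imwrite("pics/o9.png",cr)
E
```

```text
float in trough mm [10.9 -2.7 34.9] axis [-0.9998 -0.0139  0.0143]
t 13.8 err mm [-11.8  14.  -24.1] rot deg [ 0.3  1.1 -0.4] F [ 0.2 -0.2 -1.4] w 0.0353  q [-0.2   0.8   0.76  1.36 -0.86  1.89 -1.93]
1 rows of [-0.39, 0.47, -0.8, 0.06, 0.21, -0.08] 1
```

View pics/o9.png

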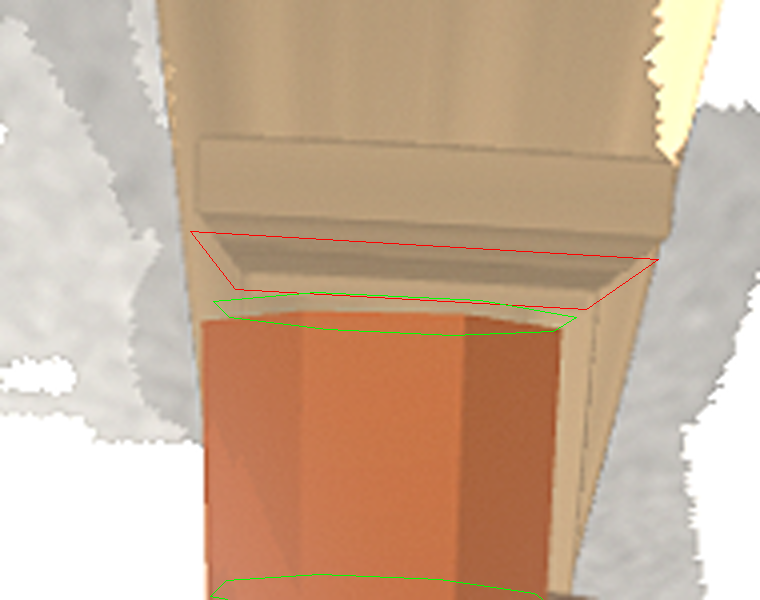

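```bash
sed -i 's/^O=O-.0022\*y/O=O-.001*x/; s/^be=.041/be=.012/; s/^OFF=.*/OFF=np.array([.003,.0017,-.0413])/' plan.py
python3 - <<'E'
from plan import *
where()
go(tcp_for(LAY,O+.004*x+.010*z,OFF),LAY)
E
```

```text
float in trough mm [12.9 -3.2 36.1] axis [-0.999  -0.0428  0.0152]
t 13.85 err mm [ -9.3   9.1 -24.3] rot deg [-0.2  2.1 -1.6] F [-0.7  0.  -1.5] w 0.0352  q [-0.2   0.8   0.77  1.36 -0.86  1.89 -1.93]
1 rows of [-0.31, 0.3, -0.81, -0.05, 0.42, -0.31] 1
```

>>> send_rows:
  commands:
    - [-0.1,0.1,-0.25,0,0.2,-0.15,1]
    - [-0.1,0.1,-0.25,0,0.2,-0.15,1]
    - [-0.1,0.1,-0.25,0,0.05,0,1]
    - [0,0,0,0,0,0,1]

```text
time: 14.18
ee_pos: [0.5435, -0.0059, 0.1031]
eef_rot: [0.809, -0.453, -0.325, -0.186]
ft_force: [-0.1, -0.4, -1.7]
width: 0.0356
```

```bash
cat > vw.py <<'E'
from plan import *
import sys
n=sys.argv[1]
where()
C=cal("wrist");s=r.read_state();im=cv2.convertScaleAbs(r.camera("wrist"),alpha=1.4,beta=10); f=4; off=(160,0)
cr=cv2.resize(im[0:150,160:350],None,fx=f,fy=f,interpolation=cv2.INTER_CUBIC)
draw(cr,C,[O-x*.091+y*b+z*a for a,b in [(.018,.032),(.018,-.032),(-.038,-.032),(-.038,.032)]],off,f,(0,0,255))
R=Ro.from_quat(s['eef_rot']).as_matrix();p=s['ee_pos']
fc=p+R@OFF; fx=R@fd; fy=R@A[:,1];fz=R@A[:,2];k=.0087
for e in(.056,.09): draw(cr,C,[fc+fx*e+fy*a+fz*b for a,b in [(.021,k),(k,.021),(-k,.021),(-.021,k),(-.021,-k),(-k,-.021),(k,-.021),(.021,-k)]],off,f,(0,255,0))
cv2.imwrite(f"pics/o{n}.png",cr)
S=r.camera("side"); cv2.imwrite(f"pics/sd{n}.png",cv2.convertScaleAbs(cv2.resize(S[140:250,200:320],None,fx=5,fy=5,interpolation=cv2.INTER_CUBIC),alpha=1.4,beta=10))
E
python3 vw.py 10; python3 - <<'E'
from plan import *
go(tcp_for(LAY,O+.004*x+.004*z,OFF),LAY)
E
```

```text
float in trough mm [ 5.  -0.3 11.2] axis [-1.      0.003  -0.0042]
t 14.28 err mm [-3.2  4.2 -7.1] rot deg [-0.1 -0.1  0.1] F [-0.6  0.1 -0.4] w 0.0349  q [-0.21  0.82  0.76  1.39 -0.87  1.87 -1.95]
1 rows of [-0.11, 0.14, -0.24, -0.02, -0.02, 0.03] 1
```

View pics/o10.png

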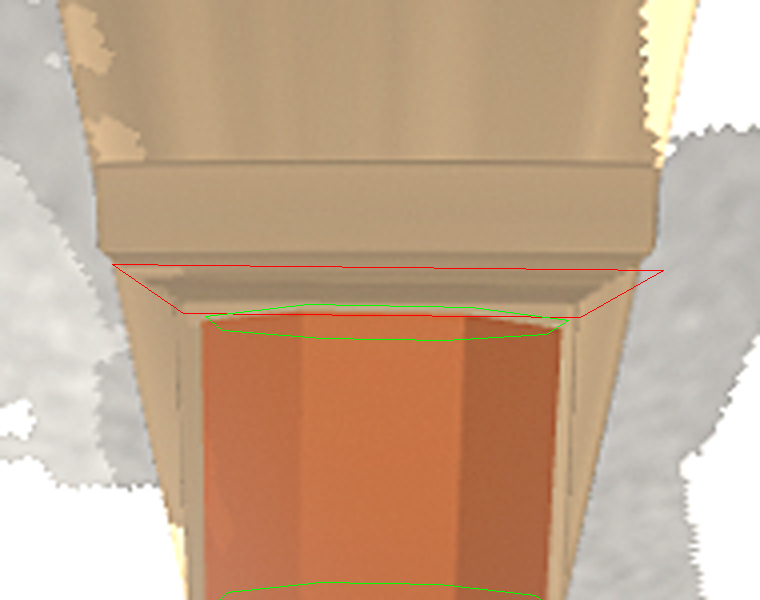

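View pics/sd10.png

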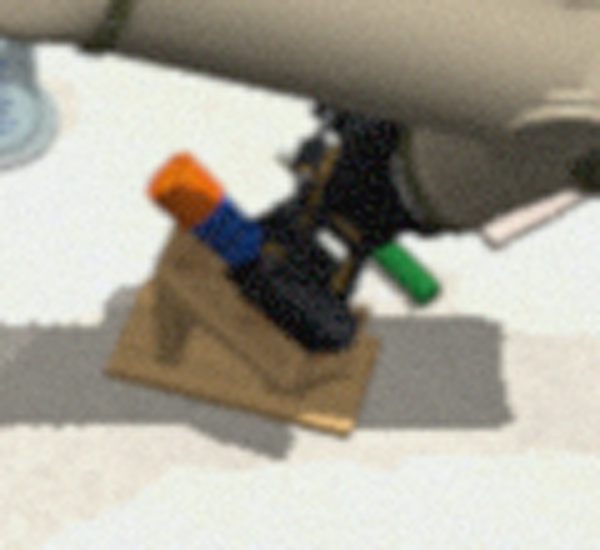

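>>> send_rows:
  commands:
    - [-0.06,0.08,-0.12,0,0,0,1]
    - [-0.06,0.08,-0.12,0,0,0,1]
    - [0,0,0,0,0,0,1]

```text
time: 14.53
ee_pos: [0.5406, -0.0023, 0.0967]
eef_rot: [0.809, -0.453, -0.324, -0.186]
ft_force: [-0.2, 0.2, -1.7]
width: 0.0353
```

```bash
python3 - <<'E'
from plan import *
where();go(tcp_for(LAY,O+.004*x+.00*z,OFF),LAY)
E
```

```text
float in trough mm [3.8 0.3 3.5] axis [-1.      0.0024 -0.0017]
t 14.53 err mm [-1.1  2.3 -2.4] rot deg [-0.1 -0.1  0.2] F [-0.2  0.2 -1.7] w 0.0353  q [-0.22  0.82  0.76  1.41 -0.87  1.85 -1.94]
1 rows of [-0.04, 0.08, -0.08, -0.01, -0.01, 0.04] 1
```

>>> send_rows:
  commands:
    - [-0.03,0.05,-0.06,0,0,0,1]
    - [0,0,0,0,0,0,1]

```text
time: 14.7
ee_pos: [0.5407, -0.0024, 0.0965]
eef_rot: [0.81, -0.454, -0.322, -0.187]
ft_force: [-0.3, 0.4, -0.9]
width: 0.0352
```

>>> send_rows:
  commands:
    - [-0.03,0.05,-0.06,0,0,0,1]
    - [0,0,0,0,0,0,1]

```text
time: 14.87
ee_pos: [0.5408, -0.0025, 0.0962]
eef_rot: [0.81, -0.454, -0.32, -0.187]
ft_force: [-0.3, -0.1, -1.6]
width: 0.0355
```

```bash
python3 - <<'E'
from plan import *
where();go(tcp_for(LAY,O+.004*x+.00*z,OFF),LAY)
E
python3 tq.py
```

```text
float in trough mm [3.5 0.4 3.3] axis [-1.     0.001  0.005]
t 14.87 err mm [-1.3  2.5 -1.8] rot deg [0.1 0.4 0.3] F [-0.3 -0.1 -1.6] w 0.0355  q [-0.22  0.81  0.76  1.42 -0.87  1.85 -1.94]
1 rows of [-0.04, 0.08, -0.06, 0.02, 0.07, 0.07] 1
[ 1.6443 -3.9667  3.6746 -0.7385 -0.2674  0.1404]
[0.2523 0.4504 0.5082 0.0217 0.009  0.0123]
tool tq [-0.2144  0.7685 -0.0028] 0.03516390121838505 [ 0.54072555 -0.00220882  0.09591056] 15.3667
```

>>> send_rows:
  commands:
    - [0.01,-0.02,0.03,0,0,0,1]
    - [0,0,0,0,0,0,1]

```text
time: 15.53
ee_pos: [0.5406, -0.0021, 0.0962]
eef_rot: [0.81, -0.454, -0.321, -0.187]
ft_force: [1.7, -2.8, 1.6]
width: 0.0355
```

```bash
python3 vw.py 11; python3 -c "
from plan import *
s=r.read_state();print(s['ft_force'],s['torque'])"
```

```text
float in trough mm [3.7 0.4 3. ] axis [-1.      0.0014  0.003 ]
[ 0.36753971 -0.92712271 -0.21651434] [-0.79469104 -0.36393993  0.08734365]
```

View pics/sd11.png

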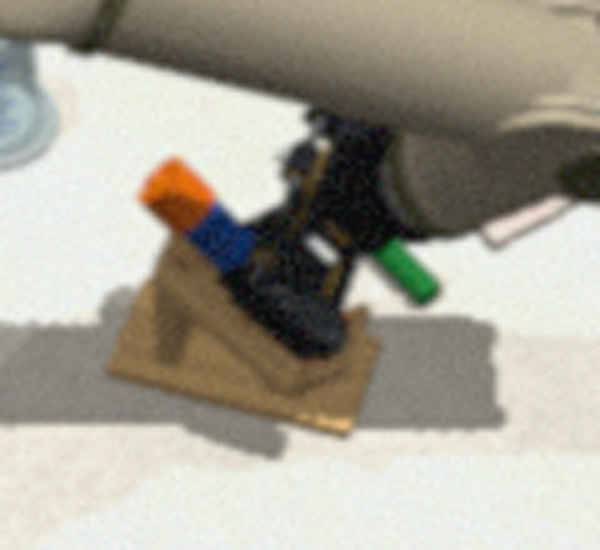

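View pics/o11.png

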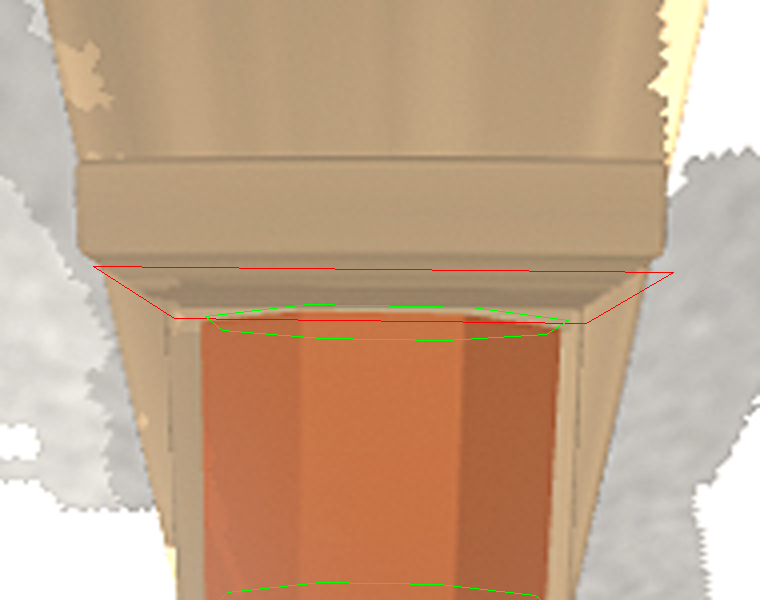

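>>> send_rows:
  commands:
    - [0,0,0,0,0,0,-1]
    - [0,0,0,0,0,0,-1]
    - [0,0,0,0,0,0,-1]
    - [0,0,0,0,0,0,-1]
    - [0,0,0,0,0,0,-1]
    - [0,0,0,0,0,0,-1]
    - [0,0,0,0,0,0,-1]
    - [0,0,0,0,0,0,-1]
    - [0,0,0,0,0,0,-1]
    - [0,0,0,0,0,0,-1]

```text
time: 16.47
ee_pos: [0.5399, -0.0003, 0.0955]
eef_rot: [0.81, -0.453, -0.323, -0.187]
ft_force: [-1.2, 0.1, -0.1]
width: 0.0854
```

```bash
python3 tq.py; python3 vw.py 12; python3 - <<'E'
from plan import *
go(tcp_for(LAY,O+.004*x+.09*z,OFF),LAY,-1)
E
```

```text
[-0.3122 -0.0366  0.2676 -0.6738 -0.2757 -0.0106]
[0.1258 0.1552 0.1421 0.0076 0.0102 0.0072]
tool tq [-0.0807  0.719   0.0816] 0.08691816949437386 [ 5.39884489e-01 -2.98811147e-04  9.54602086e-02] 16.9667
float in trough mm [ 4.4 -0.   1.1] axis [-1.e+00  7.e-04 -2.e-04]
t 17.07 err mm [ 32.4 -54.2  62.6] rot deg [-0.1  0.1  0.2] F [-0.5 -0.8 -0.5] w 0.0871  q [-0.22  0.81  0.76  1.42 -0.87  1.85 -1.94]
3 rows of [0.36, -0.6, 0.7, -0.0, 0.01, 0.01] -1
```

View pics/o12.png

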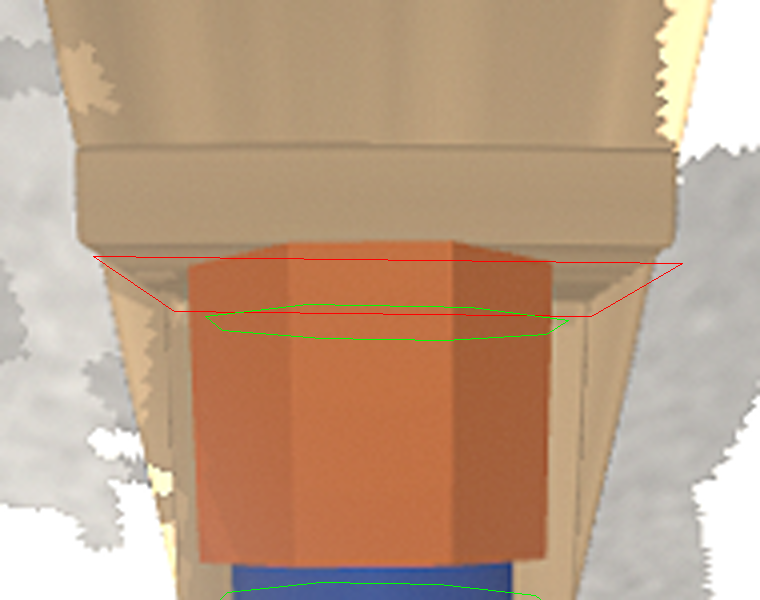

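View pics/sd12.png

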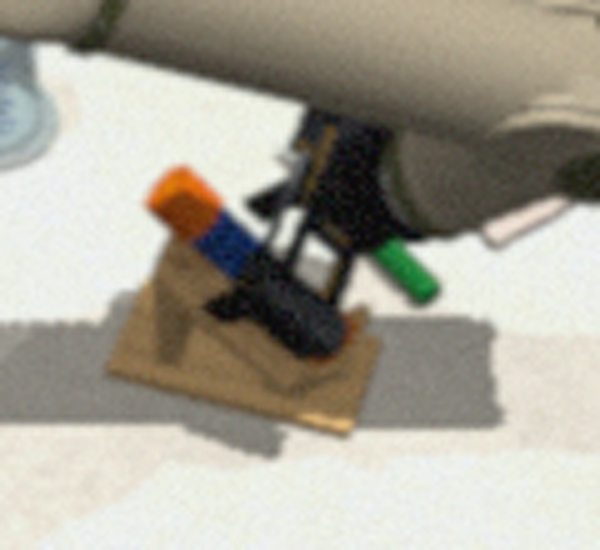

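Released. The float slid down to rest against the foot stop (about 12 mm), and that position is well defined. Now I retreat square to the slope.

>>> send_rows:
  commands:
    - [0.24,-0.4,0.47,0,0,0,-1]
    - [0.24,-0.4,0.47,0,0,0,-1]
    - [0.24,-0.4,0.47,0,0,0,-1]
    - [0.24,-0.4,0.8,-0.3,-0.2,0,-1]
    - [0,-0.3,1,-0.7,-0.5,0,-1]
    - [0,-0.2,1,-0.8,-0.5,0,-1]
    - [0,0,1,-0.8,-0.5,0,-1]
    - [0,0,1,-0.8,-0.5,0,-1]
    - [0,0,0.5,-0.8,-0.5,0,-1]
    - [0,0,0,-0.8,-0.5,0,-1]

```text
time: 17.9
ee_pos: [0.5671, -0.0708, 0.3009]
eef_rot: [0.864, -0.489, -0.098, -0.065]
ft_force: [-1.1, 0.5, -0.1]
width: 0.087
```

```bash
cat >> plan.py <<'E'
RE=np.c_[-z,-y,-x]
E
python3 - <<'E'
from plan import *
go(np.array([.55,-.0,.33]),down(31),-1)
C=cal("wrist");im=cv2.convertScaleAbs(r.camera("wrist"),alpha=1.4,beta=10);cv2.imwrite("pics/w13.png",im)
np.savez("pics/w13.npz",R=C[2],t=C[3])
E
```

```text
t 17.9 err mm [-17.1  70.8  29.1] rot deg [  9.6 -18.8 178.7] F [-1.1  0.5 -0.1] w 0.087  q [-0.53  0.43  1.02  1.33 -0.51  1.76 -2.18]
36 rows of [-0.02, 0.07, 0.03, 0.05, -0.1, 0.99] -1
```

View pics/w13.png

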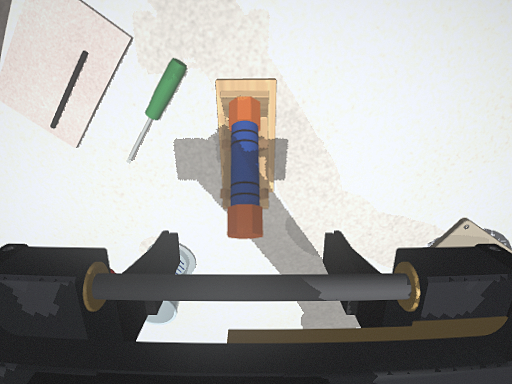

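>>> send_rows:
  commands:
    - [-0.05,0.1,0.1,0,0,0.6,-1]
    - [-0.05,0.1,0.1,0,0,1,-1]
    - [-0.05,0.1,0.1,0,0,1,-1]
    - [-0.05,0.1,0.1,0,0,1,-1]
    - [-0.05,0.1,0.1,0,0,1,-1]
    - [-0.05,0.1,0.1,0,0,1,-1]
    - [-0.05,0.1,0.1,0,0,1,-1]
    - [-0.05,0.1,0.1,0,0,1,-1]
    - [-0.05,0.1,0.1,0,0,1,-1]
    - [-0.05,0.1,0.1,0,0,1,-1]

```text
time: 18.78
ee_pos: [0.5494, -0.0337, 0.333]
eef_rot: [0.99, -0.072, -0.118, -0.022]
ft_force: [0.6, 0.2, -0.1]
width: 0.0872
```

>>> send_rows:
  commands:
    - [-0.05,0.1,0,0,0,1,-1]
    - [-0.05,0.1,0,0,0,1,-1]
    - [-0.05,0.1,0,0,0,1,-1]
    - [-0.05,0.1,0,0,0,1,-1]
    - [-0.05,0.1,0,0,0,1,-1]
    - [-0.05,0.1,0,0,0,1,-1]
    - [-0.05,0.1,0,0,0,1,-1]
    - [-0.05,0.1,0,0,0,1,-1]
    - [-0.05,0.1,0,0,0,1,-1]
    - [-0.05,0.1,0,0,0,1,-1]

```text
time: 19.62
ee_pos: [0.5314, -0.0027, 0.3293]
eef_rot: [0.919, 0.372, -0.124, 0.03]
ft_force: [-0.3, -0.1, 0.8]
width: 0.0871
```

>>> send_rows:
  commands:
    - [-0.05,0.2,0,0,0,1,-1]
    - [-0.05,0.2,0,0,0,1,-1]
    - [-0.05,0.2,0,0,0,1,-1]
    - [-0.05,0.2,0,0,0,1,-1]
    - [-0.05,0.2,0,0,0,1,-1]
    - [-0.05,0.2,0,0,0,1,-1]
    - [-0.05,0.2,0,0,0,1,-1]
    - [-0.05,0.2,0,0,0,1,-1]
    - [-0.05,0.2,0,0,0,1,-1]
    - [-0.05,0.2,0,0,0,1,-1]

```text
time: 20.45
ee_pos: [0.5119, 0.0589, 0.325]
eef_rot: [0.66, 0.74, -0.106, 0.077]
ft_force: [0.5, -0.2, 0.5]
width: 0.0864
```

```bash
python3 - <<'E'
from plan import *
go(O+.107*x+np.array([0,0,.08]),RE,-1)
E
```

```text
t 20.45 err mm [  4.5 -23.7 -50. ] rot deg [-27.9 -12.6  25.1] F [ 0.5 -0.2  0.5] w 0.0864  q [-0.82  0.11  0.49  1.49  0.19  1.66 -0.21]
6 rows of [0.02, -0.13, -0.28, -0.93, -0.42, 0.84] -1
```

>>> send_rows:
  commands:
    - [0,-0.1,-0.2,-0.8,-0.36,0.72,-1]
    - [0,-0.1,-0.2,-0.8,-0.36,0.72,-1]
    - [0,-0.1,-0.2,-0.8,-0.36,0.72,-1]
    - [0,-0.1,-0.2,-0.8,-0.36,0.72,-1]
    - [0,-0.1,-0.2,-0.8,-0.36,0.72,-1]
    - [0,-0.1,-0.2,-0.8,-0.36,0.72,-1]
    - [0,-0.1,-0.2,-0.8,-0.36,0.72,-1]
    - [0,0,0,0,0,0,-1]

```text
time: 21.12
ee_pos: [0.51, 0.036, 0.2804]
eef_rot: [0.441, 0.808, -0.193, 0.341]
ft_force: [0.9, 1.5, -0.5]
width: 0.0873
```

```bash
cat > fl.py <<'E'
from plan import *
import sys
n=sys.argv[1]
go(O+float(sys.argv[2])*x,RE,-1)
C=cal("wrist");im=cv2.convertScaleAbs(r.camera("wrist"),alpha=1.4,beta=10)
cv2.imwrite(f"pics/w{n}.png",im); np.savez(f"pics/w{n}.npz",R=C[2],t=C[3])
f=2;cr=cv2.resize(im[0:300,60:440],None,fx=f,fy=f,interpolation=cv2.INTER_CUBIC);off=(60,0);k=.0087
for e in(-.09,-.056,.056,.09): draw(cr,C,[O+x*e+y*a+z*b for a,b in [(.021,k),(k,.021),(-k,.021),(-.021,k),(-.021,-k),(-k,-.021),(k,-.021),(.021,-k)]],off,f,(0,255,0))
s=r.read_state();R=Ro.from_quat(s['eef_rot']).as_matrix();p=s['ee_pos'];w=s['width']/2
for sg in(-1,1): draw(cr,C,[p+R@np.array(q) for q in [(.0095,sg*w,-.031),(-.0095,sg*w,-.031),(-.0095,sg*(w+.012),-.031),(.0095,sg*(w+.012),-.031)]],off,f,(255,0,255))
cv2.imwrite(f"pics/f{n}.png",cr)
E
python3 fl.py 14 .107
```

```text
t 21.12 err mm [  6.4  -0.8 -85.5] rot deg [ 1.4  0.1 -1.5] F [ 0.9  1.5 -0.5] w 0.0873  q [-1.03 -0.04  0.28  1.94  0.8   1.48 -0.36]
3 rows of [0.07, -0.01, -0.95, 0.09, 0.0, -0.1] -1
```

View pics/f14.png

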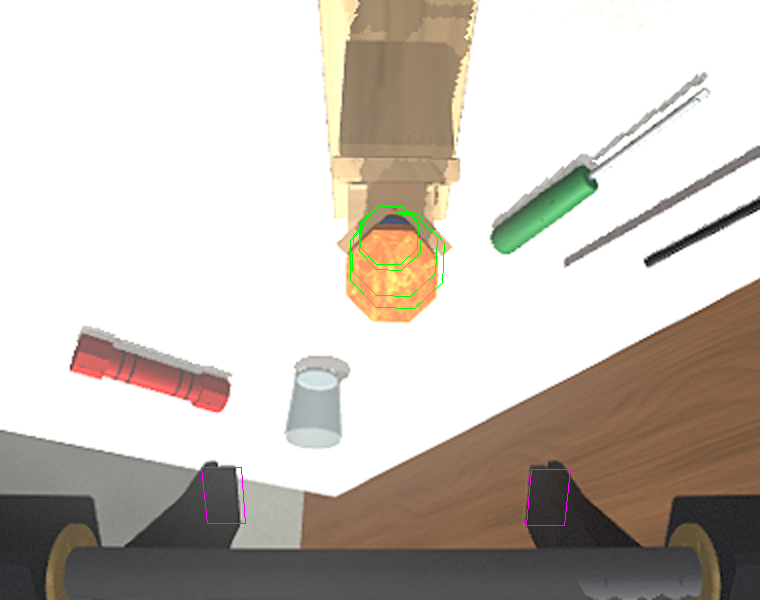

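```bash
python3 - <<'E'
from plan import *
for n in("top","side"): cv2.imwrite(f"pics/{n}15.png",r.camera(n))
cw=r.calibration("wrist"); u=np.r_[np.cos(CY),np.sin(CY),0]
out=[]
for nm,file,off,w,hh,f in [("wrist","w14",(200,70),110,110,4),("wrist","w13",(200,70),90,180,3),("top","top15",(220,170),80,70,5),("side","side15",(215,165),70,60,5)]:
    im=cv2.imread(f"pics/{file}.png")
    if nm=="wrist": d=np.load(f"pics/{file}.npz"); C=(cw['K'],cw['dist'],d['R'],d['t'])
    else: C=cal(nm)
    cr=cv2.resize(im[off[1]:off[1]+hh,off[0]:off[0]+w],None,fx=f,fy=f,interpolation=cv2.INTER_CUBIC)
    for sh,col in[(0,(0,255,0)),(-.007,(255,255,0))]:
        o=O+u*sh
        k=.0087
        for e in(-.09,.056,.09): draw(cr,C,[o+x*e+y*a+z*b for a,b in [(.021,k),(k,.021),(-k,.021),(-.021,k),(-.021,-k),(-k,-.021),(k,-.021),(.021,-k)]],off,f,col)
    out.append(cr)
c=np.zeros((600,800,3),np.uint8)
c[:440,:440]=out[0][:440,:440]; c[:540,445:715]=out[1]; cv2.imwrite("pics/p1.png",c)
c=np.zeros((350,760,3),np.uint8); c[:350,:400]=out[2]; c[:300,405:755]=out[3]; cv2.imwrite("pics/p2.png",c)
E
```

```text
(no output)
```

View pics/p1.png

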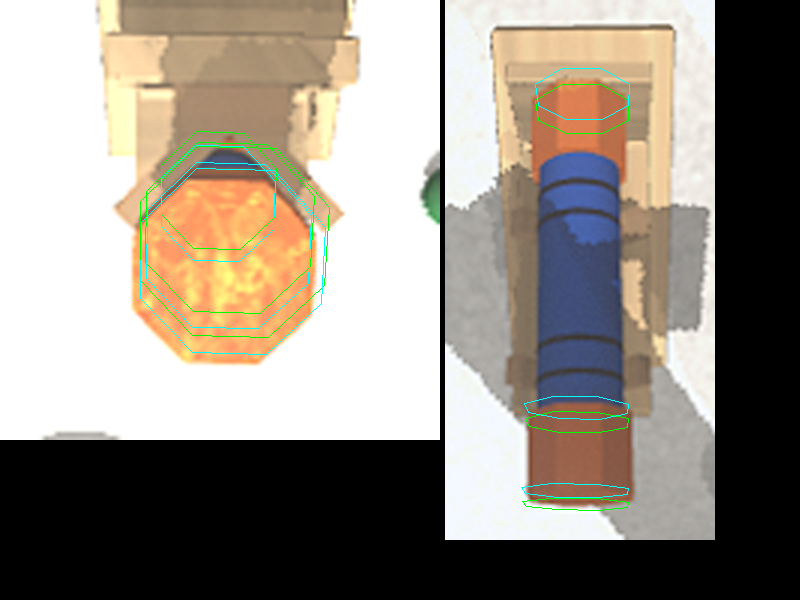

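View pics/p2.png

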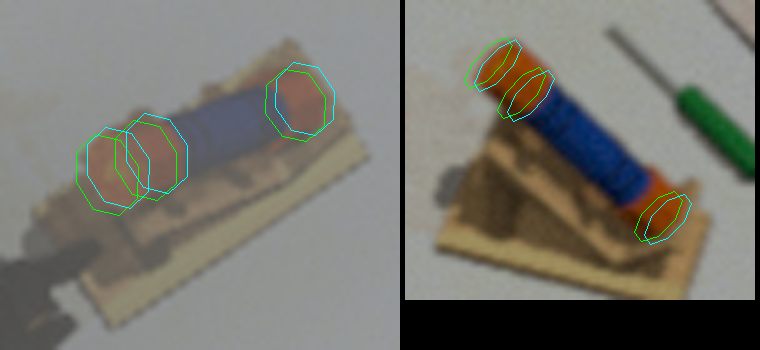

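```bash
cat > sil.py <<'E'
from plan import *
from scipy.optimize import minimize
cw=r.calibration("wrist"); k=.0087
oc=[(.021,k),(k,.021),(-k,.021),(-.021,k),(-.021,-k),(-k,-.021),(k,-.021),(.021,-k)]
def mask(im,box):
    hsv=cv2.cvtColor(im,cv2.COLOR_BGR2HSV); h,s,v=cv2.split(hsv)
    bl=((h>105)&(h<130)&(s>110)); og=((h<=16)&(s>100)&(v>50))
    m=np.zeros(h.shape,np.uint8); x0,y0,x1,y1=box; m[y0:y1,x0:x1]=(bl|og)[y0:y1,x0:x1]; return cv2.morphologyEx(m,cv2.MORPH_OPEN,np.ones((3,3)))
def render(C,shape,o,X,Y,Z,f=4):
    m=np.zeros((shape[0]*f,shape[1]*f),np.uint8)
    for a,b,sec in [(-.09,-.056,oc),(.056,.09,oc),(-.056,.056,[(.018*np.cos(t),.018*np.sin(t)) for t in np.linspace(0,6.28,24)])]:
        P=[o+X*e+Y*p+Z*q for e in(a,b) for p,q in sec]; hull=cv2.convexHull(((proj(C,P)+.5)*f-.5).astype(np.float32))
        cv2.fillConvexPoly(m,np.round(hull).astype(int),1)
    return cv2.resize(m*255,None,fx=1/f,fy=1/f,interpolation=cv2.INTER_AREA)/255.
def cam(nm,file):
    if nm=="wrist": d=np.load(f"pics/{file}.npz"); return (cw['K'],cw['dist'],d['R'],d['t'])
    return cal(nm)
def fit(views,dof,p0=np.zeros(5)):
    L=[(cam(a,f),mask(cv2.imread(f"pics/{f}.png"),b).astype(float)) for a,f,b in views]
    def pose(p):
        q=np.zeros(5); q[dof]=p
        R=Ro.from_euler('z',q[3]).as_matrix()@Ro.from_rotvec(y*-q[4]).as_matrix()
        return O+x*q[0]+y*q[1]+z*q[2],R@x,R@y,R@z
    def cost(p):
        return sum(np.abs(render(C,m.shape,*pose(p/100))-m).sum()/m.sum() for C,m in L)
    o=minimize(cost,np.zeros(len(dof)),method='Nelder-Mead',options=dict(initial_simplex=np.vstack([np.zeros(len(dof)),np.eye(len(dof))*.8]),xatol=.01,fatol=1e-4))
    print([v[1] for v in views],"dof",dof,(o.x*10).round(2),"(mm or 1e-3rad)",round(cost(np.zeros(len(dof))),3),round(o.fun,3),[int(m.sum()) for _,m in L]); return o.x/100
E
python3 - <<'E'
from sil import *
V={"s":("side","side15",(290//1-0-60,165,290,235)),"t":("top","top15",(230,170,300,225)),"a":("wrist","w14",(225,100,290,170)),"b":("wrist","w13",(220,90,275,245))}
for kx,v in V.items(): cv2.imwrite(f"pics/m_{kx}.png",mask(cv2.imread(f"pics/{v[1]}.png"),v[2])*255)
for c in ("s","t","b"): fit([V[c]],[0,1,2])
fit([V["a"]],[0,1,2])
fit([V["s"],V["t"]],[0,1,2,3,4]); fit([V["a"],V["b"]],[0,1,2,3,4]); fit([V[c] for c in "stab"],[0,1,2,3,4])
E
```

```text
['side15'] dof [0, 1, 2] [-3.31 -0.25  3.98] (mm or 1e-3rad) 0.326 0.224 [486]
['top15'] dof [0, 1, 2] [0. 0. 0.] (mm or 1e-3rad) inf inf [0]
['w13'] dof [0, 1, 2] [-3.12  0.41 -2.29] (mm or 1e-3rad) 0.534 0.487 [2921]
['w14'] dof [0, 1, 2] [-11.6    1.18   8.43] (mm or 1e-3rad) 0.802 0.438 [1347]
['side15', 'top15'] dof [0, 1, 2, 3, 4] [0. 0. 0. 0. 0.] (mm or 1e-3rad) inf inf [486, 0]
['w14', 'w13'] dof [0, 1, 2, 3, 4] [ -1.17   0.8    9.05  16.64 -35.74] (mm or 1e-3rad) 1.335 0.917 [1347, 2921]
['side15', 'top15', 'w14', 'w13'] dof [0, 1, 2, 3, 4] [0. 0. 0. 0. 0.] (mm or 1e-3rad) inf inf [486, 0, 1347, 2921]sil.py:25: RuntimeWarning: divide by zero encountered in scalar divide
  return sum(np.abs(render(C,m.shape,*pose(p/100))-m).sum()/m.sum() for C,m in L)
  np.max(np.abs(fsim[0] - fsim[1:])) <= fatol):
```

```bash
python3 - <<'E'
from plan import *
d=np.load("pics/w14.npz"); c=r.calibration("wrist")
n=cv2.undistortPoints(np.array([[[256.,137.5]]]),c['K'],c['dist'])[0,0]
for D in (.2757,.28,.285):
    X=d['R'].T@(np.r_[n*D,D]-d['t']); e=X-O; print(D,(1e3*np.array([e@x-.09,e@y,e@z])).round(1))
s=r.read_state(); R=Ro.from_quat(s['eef_rot']).as_matrix(); print(R@np.array([0,0,1])@np.c_[x,y,z],R@[0,1,0]@np.c_[x,y,z])
E
```

```text
0.2757 [-4.5  1.4  6.9]
0.28 [-8.8  1.3  7.5]
0.285 [-13.9   1.2   8.1]
[-0.999849   -0.00976853  0.0143722 ] [ 0.00956299 -0.999852   -0.01430101]
```

```bash
cat >> plan.py <<'E'
O2=O-.004*x+.001*y+.0058*z
E
python3 - <<'E'
from plan import *
go(O2+.11*x,RE,-1)
s=r.read_state();e=s['ee_pos']-O2; print((e@np.c_[x,y,z]).round(4))
E
```

```text
t 21.27 err mm [  5.3  -4.9 -85.8] rot deg [ 0.8  0.3 -1. ] F [ 0.5 -0.3  0.7] w 0.0867  q [-1.02 -0.04  0.28  1.93  0.8   1.48 -0.35]
3 rows of [0.06, -0.05, -0.95, 0.05, 0.02, -0.06] -1
[0.1756 0.002  0.0557]
```

>>> send_rows:
  commands:
    - [0.05,-0.05,-0.7,0.05,0,-0.05,-1]
    - [0.05,-0.05,-0.7,0.05,0,-0.05,-1]
    - [0.05,-0.05,-0.7,0.05,0,-0.05,-1]
    - [0.05,0,-0.7,0,0,-0.05,-1]
    - [0,0,0,0,0,0,-1]

```text
time: 21.68
ee_pos: [0.5241, 0.0294, 0.204]
eef_rot: [0.468, 0.798, -0.182, 0.332]
ft_force: [-0.2, 0.5, -0.1]
width: 0.0873
```

```bash
sed -i 's/O+x\*e+y/O2+x*e+y/' fl.py; python3 fl.py 16 .106;python3 - <<'E'
from plan import *
go(O2+.07*x,RE,-1)
s=r.read_state();e=s['ee_pos']-O2; print((e@np.c_[x,y,z]).round(4))
E
```

```text
t 21.68 err mm [-7.4  5.2 -9.8] rot deg [-1.1  0.7  1.3] F [-0.2  0.5 -0.1] w 0.0873  q [-1.    0.05  0.31  2.    0.78  1.32 -0.47]
1 rows of [-0.25, 0.17, -0.33, -0.22, 0.15, 0.26] -1
t 21.73 err mm [  7.7 -23.1 -36.1] rot deg [-1.1  0.8  1.3] F [ 0.8 -0.1  1.7] w 0.087  q [-1.    0.05  0.31  2.    0.78  1.32 -0.47]
2 rows of [0.13, -0.38, -0.6, -0.11, 0.08, 0.13] -1
[ 0.1124 -0.0053  0.0088]
```

View pics/f16.png

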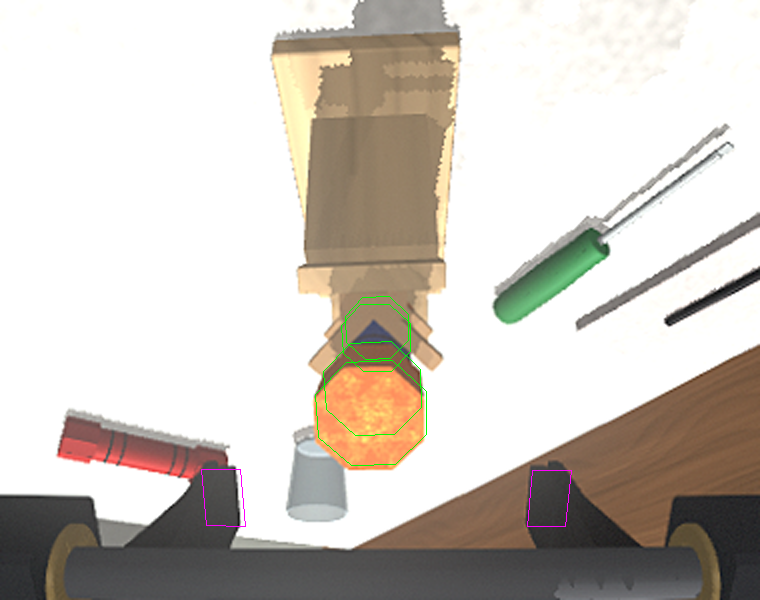

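>>> send_rows:
  commands:
    - [0.07,-0.19,-0.3,-0.06,0.04,0.06,-1]
    - [0.07,-0.19,-0.3,-0.06,0.04,0.06,-1]
    - [0.07,-0.19,-0.3,-0.06,0.04,0.06,-1]
    - [0.07,-0.19,-0.3,-0.04,0.04,0.06,-1]
    - [0,0,0,0,0,0,-1]

```text
time: 22.15
ee_pos: [0.5372, 0.0044, 0.1727]
eef_rot: [0.458, 0.802, -0.186, 0.334]
ft_force: [-0.7, 0.2, -0.6]
width: 0.0871
```

```bash
python3 fl.py 17 .07;python3 - <<'E'
from plan import *
go(O2+.029*x,RE,-1)
s=r.read_state();e=s['ee_pos']-O2; print((e@np.c_[x,y,z]).round(4))
E
```

```text
t 22.15 err mm [-7.3  8.4 -3.9] rot deg [-0.3  0.3  0.3] F [-0.7  0.2 -0.6] w 0.0871  q [-0.96  0.09  0.34  2.05  0.81  1.22 -0.46]
1 rows of [-0.24, 0.28, -0.13, -0.05, 0.06, 0.06] -1
t 22.2 err mm [ 10.2 -23.5 -32.4] rot deg [-0.3  0.3  0.3] F [-1.  -1.1  0.4] w 0.0868  q [-0.96  0.09  0.34  2.04  0.81  1.23 -0.46]
2 rows of [0.17, -0.39, -0.54, -0.03, 0.03, 0.03] -1
[ 0.0699 -0.0034  0.0049]
```

View pics/f17.png

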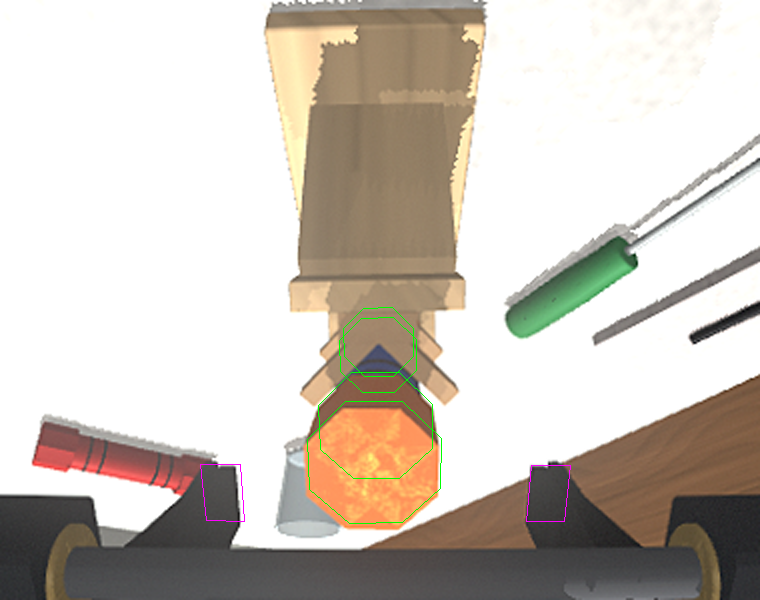

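>>> send_rows:
  commands:
    - [0.07,-0.2,-0.26,-0.02,0.02,0.02,-1]
    - [0.07,-0.2,-0.26,-0.02,0.02,0.02,-1]
    - [0.07,-0.2,-0.26,-0.02,0.02,0.02,-1]
    - [0.07,-0.15,-0.26,0,0,0,-1]
    - [0,0,0,0,0,0,-1]

```text
time: 22.62
ee_pos: [0.5471, -0.0191, 0.1403]
eef_rot: [0.455, 0.804, -0.187, 0.334]
ft_force: [0.2, 0.1, -0.5]
width: 0.0872
```

```bash
python3 fl.py 18 .07;python3 - <<'E'
from plan import *
go(O2+.029*x,RE,-1)
s=r.read_state();e=s['ee_pos']-O2; print((e@np.c_[x,y,z]).round(4))
E
```

```text
t 22.62 err mm [-17.2  31.9  28.5] rot deg [-0.1  0.1 -0.1] F [ 0.2  0.1 -0.5] w 0.0872  q [-0.93  0.13  0.37  2.08  0.84  1.13 -0.48]
2 rows of [-0.29, 0.53, 0.47, -0.01, 0.01, -0.01] -1
t 22.67 err mm [0.3 0.2 0.1] rot deg [-0.1  0.1 -0.1] F [ 0.2  0.4 -0.5] w 0.0868  q [-0.93  0.13  0.37  2.08  0.84  1.13 -0.48]
1 rows of [0.01, 0.01, 0.0, -0.02, 0.03, -0.01] -1
[ 0.0289  0.0004 -0.0001]
```

View pics/f18.png

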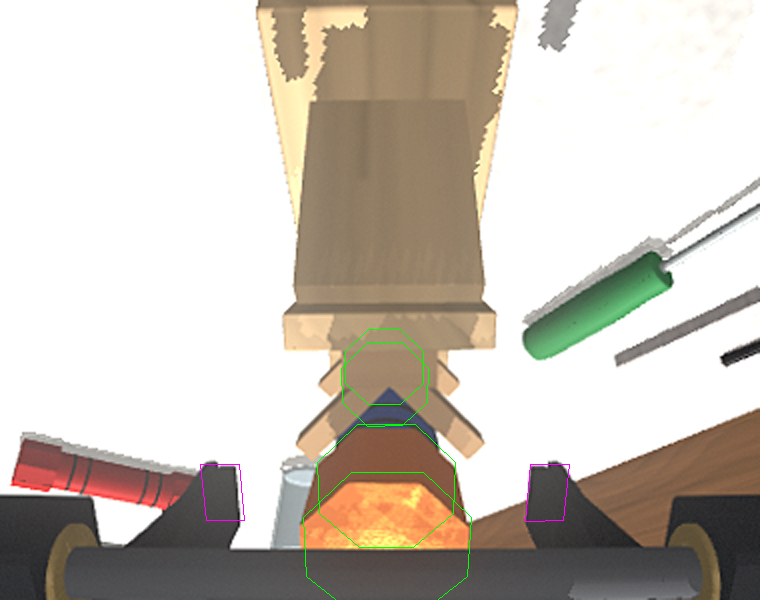

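>>> send_rows:
  commands:
    - [0.025,-0.04,0.05,0,0,0,-1]
    - [0,0,0,0,0,0,1]
    - [0,0,0,0,0,0,1]
    - [0,0,0,0,0,0,1]
    - [0,0,0,0,0,0,1]
    - [0,0,0,0,0,0,1]
    - [0,0,0,0,0,0,1]
    - [0,0,0,0,0,0,1]
    - [0,0,0,0,0,0,1]
    - [0,0,0,0,0,0,1]
  grip_force: 30

```text
time: 23.5
ee_pos: [0.5488, -0.0181, 0.1438]
eef_rot: [0.455, 0.804, -0.186, 0.334]
ft_force: [1.0, -0.1, -0.5]
width: 0.042
```

>>> send_rows:
  commands:
    - [0,0,0,0,0,0,1]
    - [0,0,0,0,0,0,1]

```text
time: 23.67
ee_pos: [0.5488, -0.0181, 0.1438]
eef_rot: [0.455, 0.804, -0.186, 0.334]
ft_force: [0.7, -1.0, -0.2]
width: 0.0419
```

```bash
python3 fl.py 19 .029;python3 tq.py
```

```text
t 23.67 err mm [-4.   6.1 -4. ] rot deg [-0.2  0.2 -0.2] F [ 0.7 -1.  -0.2] w 0.0419  q [-0.93  0.13  0.37  2.08  0.84  1.13 -0.47]
1 rows of [-0.13, 0.2, -0.13, -0.03, 0.05, -0.04] -1
[ 3.464e-01  2.154e-01  1.790e-02  6.805e-01  4.473e-01 -3.000e-04]
[0.165  0.1777 0.1432 0.0045 0.012  0.0084]
tool tq [ 0.0246  0.8138 -0.0184] 0.04196587646901231 [ 0.54879352 -0.01814503  0.14376841] 24.2167
```

View pics/f19.png

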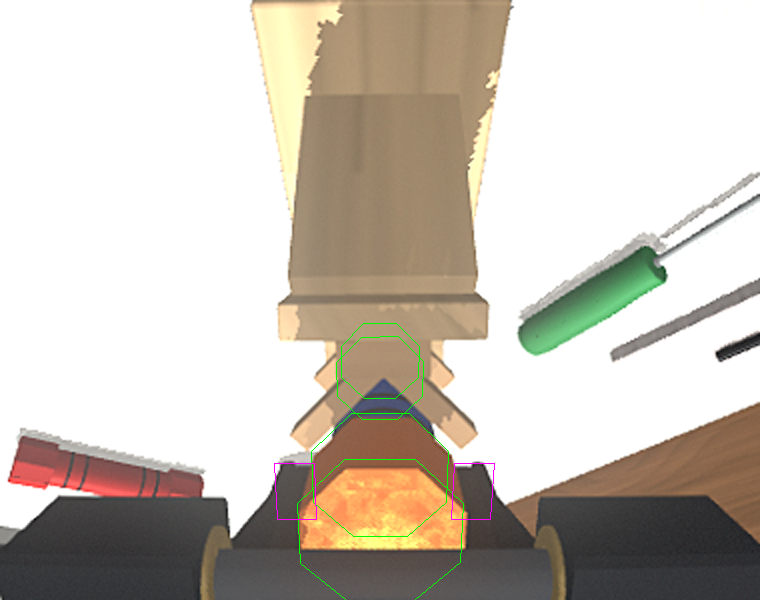

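>>> send_rows:
  commands:
    - [0.06,-0.1,0.12,0,0,0,1]
    - [0.15,-0.25,0.3,0,0,0,1]
    - [0.24,-0.4,0.47,0,0,0,1]
    - [0.24,-0.4,0.47,0,0,0,1]
    - [0.24,-0.4,0.47,0,0,0,1]
    - [0.1,-0.2,0.7,0,0,0,1]
    - [0,0,0.8,0,0,0,1]
    - [0,0,0.8,0,0,0,1]
    - [0,0,0.8,0,0,0,1]
  grip_force: 50

```text
time: 24.97
ee_pos: [0.5763, -0.0773, 0.2924]
eef_rot: [0.454, 0.806, -0.191, 0.33]
ft_force: [1.1, 0.8, -1.7]
width: 0.0414
```

```bash
python3 fl.py 20 .1;python3 - <<'E'
from plan import *
go(np.array([.53,.1,.33]),down(31),1)
E
```

```text
t 24.97 err mm [ -57.4  108.3 -102.4] rot deg [ 0.  -0.5 -0.1] F [ 1.1  0.8 -1.7] w 0.0414  q [-0.87 -0.04  0.42  1.9   0.83  1.31 -0.14]
4 rows of [-0.48, 0.9, -0.85, 0.0, -0.02, -0.0] -1
t 25.02 err mm [-48.  177.1  32.4] rot deg [38.5 23.  -0.1] F [1.6 0.1 4.2] w 0.0414  q [-0.87 -0.04  0.42  1.89  0.83  1.31 -0.14]
8 rows of [-0.2, 0.74, 0.14, 0.96, 0.58, -0.0] 1
```

View pics/f20.png

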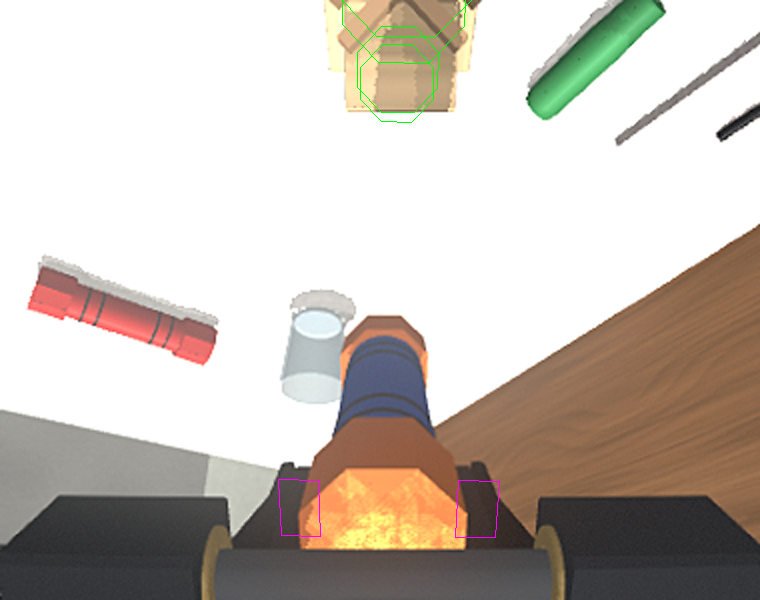

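>>> send_rows:
  commands:
    - [0,0.2,0.5,0.5,0.3,0,1]
    - [0,0.3,0.5,0.8,0.48,0,1]
    - [0,0.4,0.5,0.8,0.48,0,1]
    - [0,0.5,0.3,0.8,0.48,0,1]
    - [0,0.5,0,0.8,0.48,0,1]
    - [0,0.5,0,0.8,0.48,0,1]
    - [-0.1,0.5,0,0.8,0.48,0,1]
    - [-0.1,0.6,0,0.8,0.48,0,1]
    - [-0.1,0.6,0,0.8,0.48,0,1]
    - [-0.1,0.6,0,0.5,0.3,0,1]

```text
time: 25.85
ee_pos: [0.5652, 0.0669, 0.3588]
eef_rot: [0.49, 0.872, 0.006, 0.001]
ft_force: [-0.2, -0.7, -1.6]
width: 0.0417
```

```bash
python3 - <<'E'
from plan import *
go(np.array([.553,.26,.34]),down(31),1)
E
```

```text
t 25.85 err mm [-12.2 193.1 -18.8] rot deg [-0.6  0.5 -0.4] F [-0.2 -0.7 -1.6] w 0.0417  q [-0.69  0.18  0.6   1.34 -0.11  1.65  0.44]
7 rows of [-0.06, 0.92, -0.09, -0.02, 0.01, -0.01] 1
```

>>> send_rows:
  commands:
    - [0,0.5,0,0,0,0,1]
    - [0,0.9,0,0,0,0,1]
    - [0,0.9,0,0,0,0,1]
    - [0,0.5,0,0,0,0,1]
    - [0,0,0,0,0,0,1]

```text
time: 26.27
ee_pos: [0.5654, 0.1538, 0.3572]
eef_rot: [0.492, 0.871, 0.004, 0.003]
ft_force: [0.2, 1.1, -0.5]
width: 0.0415
```

```bash
python3 - <<'E'
from plan import *
C=cal("wrist");im=r.camera("wrist");np.savez("pics/w21.npz",R=C[2],t=C[3]);cv2.imwrite("pics/w21.png",cv2.convertScaleAbs(im,alpha=1.4,beta=10))
cv2.imwrite("pics/side21.png",r.camera("side"));cv2.imwrite("pics/top21.png",r.camera("top"))
go(np.array([.553,.26,.34]),down(31),1)
s=cv2.imread("pics/side21.png"); cv2.imwrite("pics/s21.png",cv2.convertScaleAbs(cv2.resize(s[60:220,150:310],None,fx=3.7,fy=3.7,interpolation=cv2.INTER_CUBIC),alpha=1.4,beta=10))
s=cv2.imread("pics/top21.png"); cv2.imwrite("pics/t21.png",cv2.convertScaleAbs(cv2.resize(s[120:270,70:290],None,fx=3.6,fy=3.6,interpolation=cv2.INTER_CUBIC),alpha=1.6,beta=10))
E
```

```text
t 26.42 err mm [-13.  110.9 -17.9] rot deg [-0.2  0.6  0.2] F [ 0.6  0.1 -1.4] w 0.0416  q [-0.78  0.21  0.55  1.3  -0.11  1.65  0.29]
4 rows of [-0.11, 0.92, -0.15, -0.01, 0.03, 0.01] 1
```

View pics/w21.png

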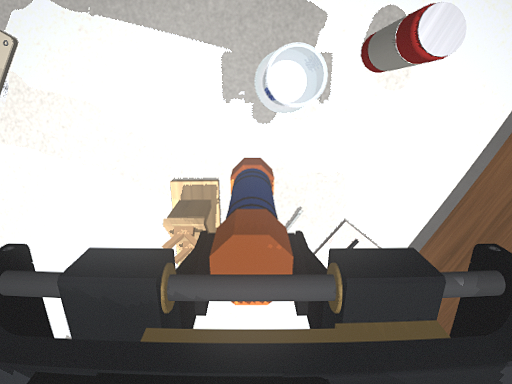

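View pics/s21.png

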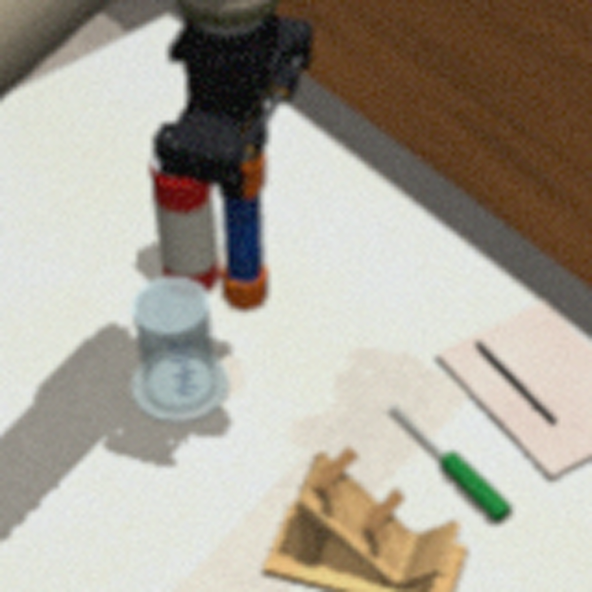

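View pics/t21.png

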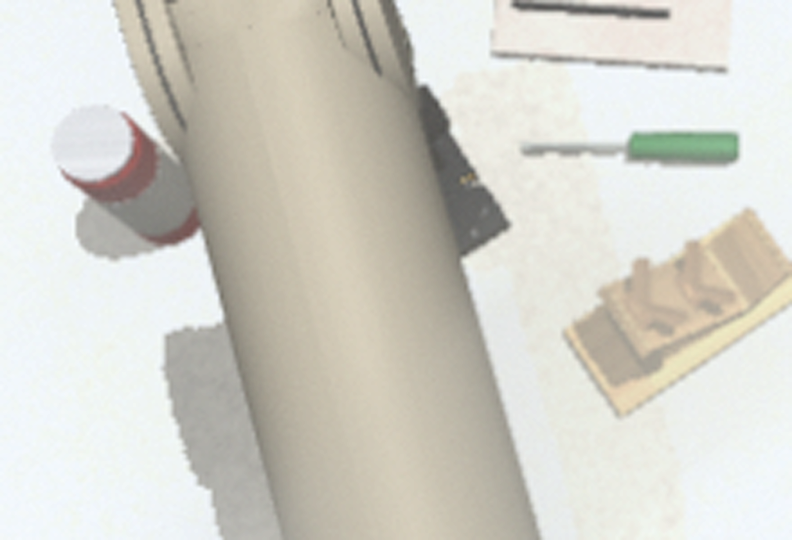

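```bash
python3 - <<'E'
from plan import *
e=np.array([.5488,-.0181,.1438])-O2; print("TCP in float frame at grasp",(e@np.c_[x,y,z]).round(4))
cw=r.calibration("wrist");d=np.load("pics/w21.npz"); C=(cw['K'],cw['dist'],d['R'],d['t'])
T=np.linalg.inv(np.vstack([np.c_[d['R'],d['t']],[0,0,0,1]]))@np.linalg.inv(cw['mount'])
im=cv2.imread("pics/w21.png");f=5;off=(190,140);cr=cv2.resize(im[140:260,190:320],None,fx=f,fy=f,interpolation=cv2.INTER_CUBIC)
k=.0087;oc=[(.021,k),(k,.021),(-k,.021),(-.021,k),(-.021,-k),(-k,-.021),(k,-.021),(.021,-k)]
Zc=.0315+0.0; 
for zt,col in [(Zc+.09,(0,255,0)),(Zc+.056,(0,255,0)),(Zc-.056,(255,255,0))]:
    draw(cr,C,[T[:3,:3]@np.array([a-.002,b,zt])+T[:3,3] for a,b in oc],off,f,col)
cv2.imwrite("pics/o21.png",cr)
# jar
print("jar rim",ray(C,(291.5,77),.13))
S=cal("side"); p=lambda a,b:(150+a/3.7,60+b/3.7)
print("side rim",ray(S,p(172,306),.13),"foot",ray(S,p(180,384),.004))
print("float bottom side",proj(S,[T[:3,:3]@np.array([-.002,0,Zc+.09])+T[:3,3]]), p(245,293)); print(T[:3,2])
E
```

```text
TCP in float frame at grasp [ 0.0307 -0.0013  0.0022]
jar rim [0.55245112 0.28258022 0.13      ]
side rim [0.55858037 0.28154614 0.13      ] foot [0.5586112 0.285222  0.004    ]
float bottom side [[217.6238817  140.42367943]] (216.2162162162162, 139.18918918918916)
[ 0.00919469  0.00417897 -0.999949  ]
```

View pics/o21.png

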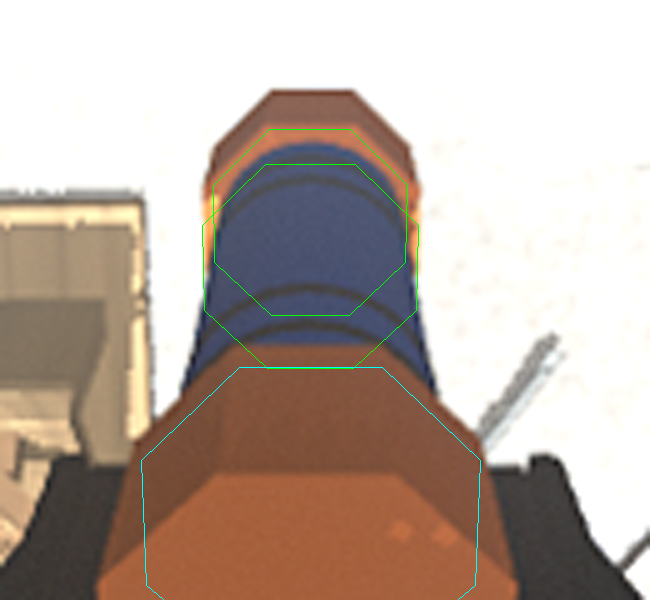

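```bash
cat >> plan.py <<'E'
ft=np.array([.033,0,1]);ft/=np.linalg.norm(ft)
B=np.c_[np.cross([0,1,0],ft),[0,1,0],ft]
def FV(yaw): return down(yaw)@B.T      # float vertical
def jar(x_,y_,zbottom,yaw=31):
    R=FV(yaw); bot=np.array([.0018+.033*.1215,0,.1215]); go(np.array([x_,y_,zbottom])-R@bot,R,1)
def bot():
    s=r.read_state();R=Ro.from_quat(s['eef_rot']).as_matrix(); print("float bottom",(s['ee_pos']+R@np.array([.0018+.033*.1215,0,.1215])).round(4),"axis",(R@ft).round(4))
E
python3 -c "
from plan import *
bot();jar(.556,.283,.2)"
```

```text
float bottom [0.5642 0.1545 0.2364] axis [-0.0071  0.0323 -0.9995]
t 26.42 err mm [ -9.  132.4 -36.3] rot deg [-1.8 -0.4  0.2] F [ 0.6  0.1 -1.4] w 0.0416  q [-0.78  0.21  0.55  1.3  -0.11  1.65  0.29]
5 rows of [-0.06, 0.88, -0.24, -0.07, -0.02, 0.01] 1
```

>>> send_rows:
  commands:
    - [-0.05,0.4,0,-0.07,-0.02,0,1]
    - [-0.05,0.7,0,-0.07,-0.02,0,1]
    - [-0.05,0.8,0,-0.07,-0.02,0,1]
    - [-0.05,0.8,0,-0.07,-0.02,0,1]
    - [-0.05,0.8,0,-0.07,-0.02,0,1]
    - [-0.05,0.6,0,0,0,0,1]
    - [0,0.2,0,0,0,0,1]
    - [0,0,0,0,0,0,1]

```text
time: 27.08
ee_pos: [0.5575, 0.2744, 0.3603]
eef_rot: [0.501, 0.865, -0.008, 0.019]
ft_force: [0.1, -0.4, -1.9]
width: 0.0418
```

```bash
cat > jv.py <<'E'
from plan import *
import sys
n=sys.argv[1]
bot()
C=cal("wrist");im=r.camera("wrist");np.savez(f"pics/w{n}.npz",R=C[2],t=C[3]);im=cv2.convertScaleAbs(im,alpha=1.4,beta=10);cv2.imwrite(f"pics/w{n}.png",im)
s=r.read_state();R=Ro.from_quat(s['eef_rot']).as_matrix();p=s['ee_pos']
k=.0087;oc=[(.021,k),(k,.021),(-k,.021),(-.021,k),(-.021,-k),(-k,-.021),(k,-.021),(.021,-k)]
def octo(l): c=p+R@(np.array([.0018,0,0])+ft*l/ft[2]); return [c+R@B[:,0]*a+R@B[:,1]*b for a,b in oc]
J=np.array([.556,.283])
f=3;off=(140,60);cr=cv2.resize(im[60:260,140:380],None,fx=f,fy=f,interpolation=cv2.INTER_CUBIC)
for l in(.1215,.0875,-.0245): draw(cr,C,octo(l),off,f)
for rr,zz in[(.036,.13),(.04,.13),(.036,.01),(.054,.003)]: draw(cr,C,circ(J,rr,zz),off,f,(0,0,255))
cv2.imwrite(f"pics/jw{n}.png",cr)
S=cal("side");im=r.camera("side");cv2.imwrite(f"pics/side{n}.png",im);f=6;off=(160,60)
cr=cv2.convertScaleAbs(cv2.resize(im[60:160,160:260],None,fx=f,fy=f,interpolation=cv2.INTER_CUBIC),alpha=1.4,beta=10)
for l in(.1215,.0875,-.0245,-.0585): draw(cr,S,octo(l),off,f)
for rr,zz in[(.036,.13),(.04,.13),(.054,.003)]: draw(cr,S,circ(J,rr,zz),off,f,(0,0,255))
cv2.imwrite(f"pics/js{n}.png",cr)
E
python3 jv.py 22; python3 -c "
from plan import *
jar(.556,.283,.16)"
```

```text
float bottom [0.5578 0.2756 0.2387] axis [ 0.0093 -0.0036 -1.    ]
t 27.18 err mm [ -1.1   9.  -79. ] rot deg [0.2 0.5 1.3] F [ 0.2 -0.3 -1.6] w 0.0414  q [-0.91  0.31  0.49  1.18 -0.1   1.68  0.07]
3 rows of [-0.01, 0.1, -0.88, 0.01, 0.04, 0.08] 1
```

View pics/jw22.png

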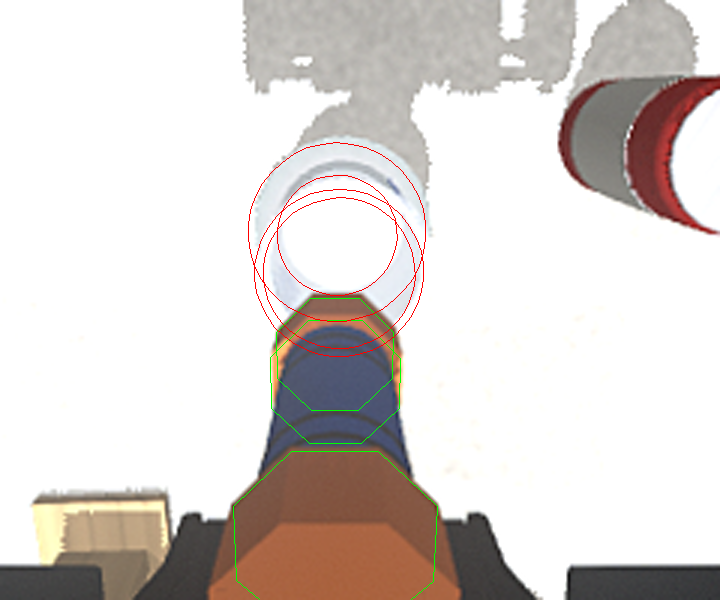

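View pics/js22.png

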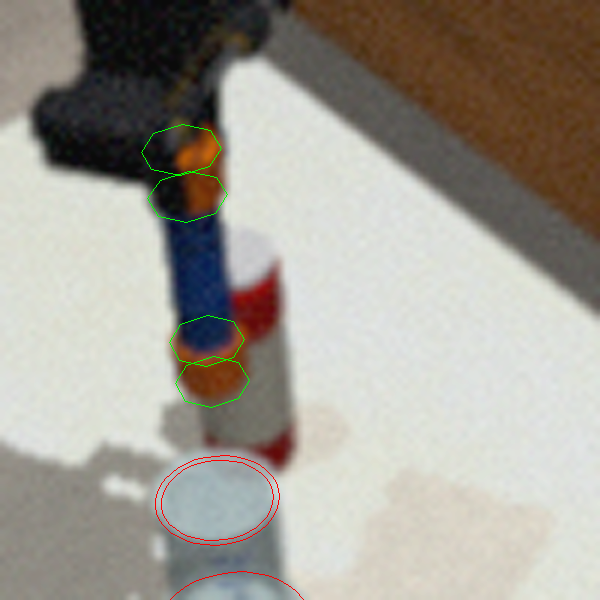

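>>> send_rows:
  commands:
    - [0,0.15,-0.3,0,0.03,0.07,1]
    - [0,0.15,-0.6,0,0.03,0.07,1]
    - [0,0,-0.6,0,0.03,0.07,1]
    - [0,0,-0.6,0,0,0.05,1]
    - [0,0,-0.4,0,0,0,1]
    - [0,0,0,0,0,0,1]

```text
time: 27.68
ee_pos: [0.5608, 0.2721, 0.2824]
eef_rot: [0.497, 0.868, -0.009, 0.017]
ft_force: [-0.4, 0.2, -1.7]
width: 0.0416
```

```bash
python3 jv.py 23; python3 -c "
from plan import *
jar(.556,.283,.10)"
```

```text
float bottom [0.5605 0.2732 0.1608] axis [ 0.0052 -0.0037 -1.    ]
t 27.78 err mm [ -4.6   8.8 -63.4] rot deg [0.1 0.4 0.6] F [ 0.4  0.8 -0.3] w 0.0419  q [-0.91  0.31  0.48  1.34 -0.1   1.52  0.08]
3 rows of [-0.05, 0.1, -0.7, 0.01, 0.03, 0.04] 1
```

View pics/jw23.png

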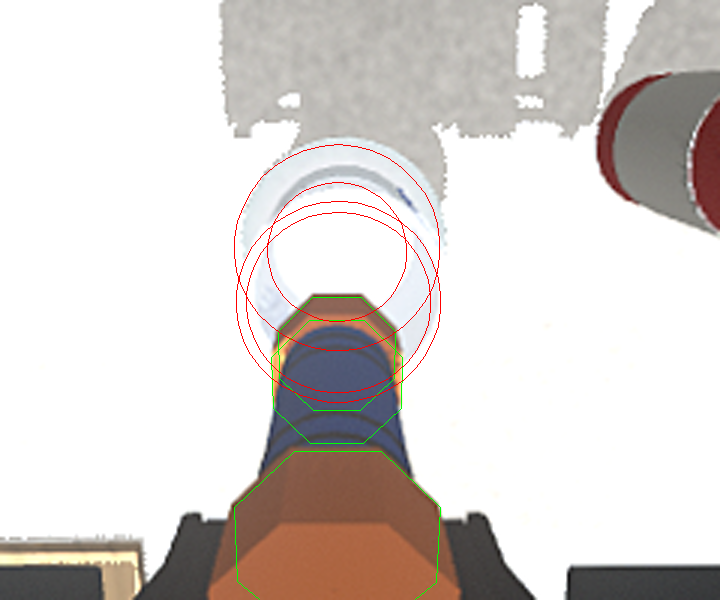

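View pics/js23.png

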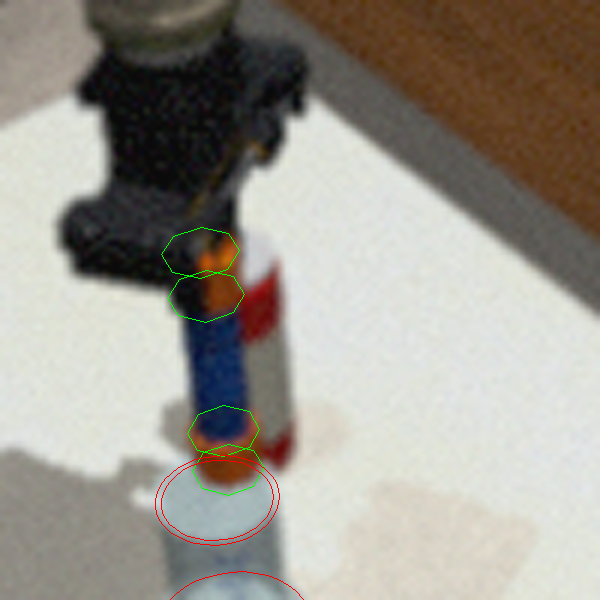

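>>> send_rows:
  commands:
    - [-0.15,0.3,0,0,0.04,0.04,1]
    - [0,0.05,0,0,0,0,1]
    - [0,0,0,0,0,0,1]

```text
time: 28.03
ee_pos: [0.5578, 0.2835, 0.288]
eef_rot: [0.496, 0.868, -0.006, 0.017]
ft_force: [0.3, 0.5, -1.2]
width: 0.0417
```

```bash
python3 -c "
from plan import *
bot();jar(.556,.283,.10)"
```

```text
float bottom [0.5578 0.285  0.1663] axis [ 7.e-03  1.e-04 -1.e+00]
t 28.03 err mm [ -0.9  -2.  -66.4] rot deg [-0.   0.4  0.5] F [ 0.3  0.5 -1.2] w 0.0417  q [-0.93  0.31  0.48  1.33 -0.11  1.53  0.07]
3 rows of [-0.01, -0.02, -0.74, -0.0, 0.03, 0.03] 1
```

Centred within 2 mm. I'll lower in short stages.

>>> send_rows:
  commands:
    - [-0.03,-0.03,-0.3,0,0.05,0.03,1]
    - [-0.03,0,-0.4,0,0.03,0,1]
    - [-0.03,0,-0.4,0,0,0,1]
    - [0,0,0,0,0,0,1]

```text
time: 28.37
ee_pos: [0.5554, 0.2833, 0.2534]
eef_rot: [0.494, 0.869, -0.007, 0.015]
ft_force: [-0.6, 0.3, -1.6]
width: 0.0417
```

```bash
python3 jv.py 24; python3 -c "
from plan import *
jar(.556,.283,.06)"
```

```text
float bottom [0.5547 0.2851 0.1318] axis [ 0.0018  0.0017 -1.    ]
t 28.47 err mm [  0.8  -2.1 -74.1] rot deg [-0.2  0.2  0.2] F [ 0.4 -0.2 -0.3] w 0.0416  q [-0.93  0.31  0.47  1.39 -0.11  1.47  0.07]
3 rows of [0.01, -0.02, -0.82, -0.01, 0.01, 0.01] 1
```

View pics/jw24.png

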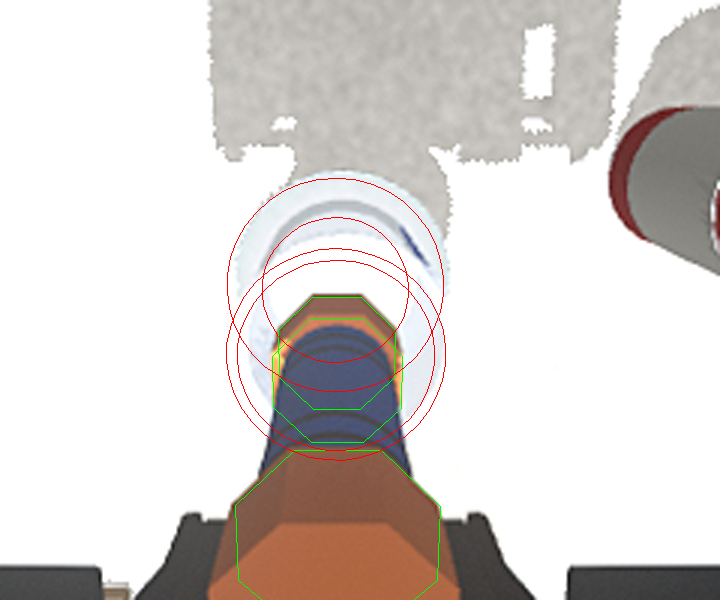

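View pics/js24.png

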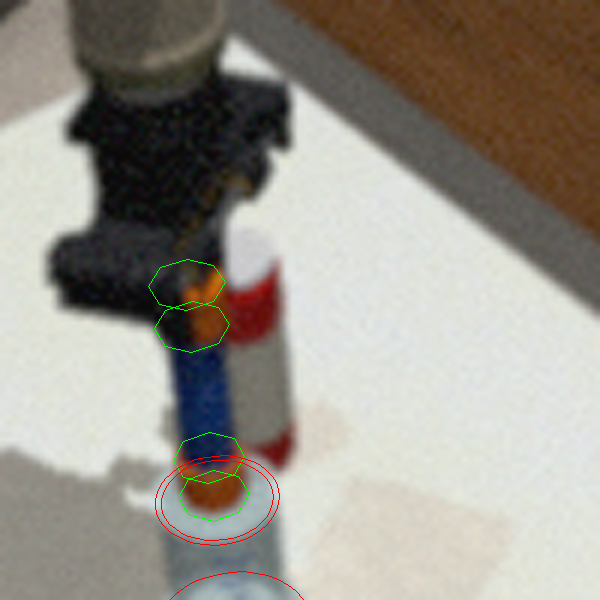

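>>> send_rows:
  commands:
    - [0.03,0,-0.4,0,0,0,1]
    - [0,0,-0.5,0,0,0,1]
    - [0,0,-0.5,0,0,0,1]
    - [0,0,-0.3,0,0,0,1]
    - [0,0,0,0,0,0,1]

```text
time: 28.88
ee_pos: [0.5584, 0.2836, 0.2027]
eef_rot: [0.494, 0.869, -0.004, 0.016]
ft_force: [-0.1, -0.1, -1.5]
width: 0.0419
```

```bash
python3 -c "
from plan import *
bot();jar(.5565,.285,.03)"
```

```text
float bottom [0.5584 0.2858 0.0811] axis [ 0.0071  0.005  -1.    ]
t 28.88 err mm [ -1.   -0.2 -51.1] rot deg [-0.3  0.4  0.3] F [-0.1 -0.1 -1.5] w 0.0419  q [-0.92  0.33  0.46  1.47 -0.12  1.36  0.08]
2 rows of [-0.02, -0.0, -0.85, -0.03, 0.04, 0.03] 1
```

>>> send_rows:
  commands:
    - [-0.05,0,-0.35,-0.04,0.06,0.03,1]
    - [-0.03,0,-0.4,-0.02,0.04,0.03,1]
    - [0,0,-0.4,0,0,0,1]
    - [0,0,-0.2,0,0,0,1]
    - [0,0,0,0,0,0,1]

```text
time: 29.3
ee_pos: [0.5562, 0.2838, 0.1589]
eef_rot: [0.492, 0.871, -0.009, 0.014]
ft_force: [-0.1, -0.2, -1.4]
width: 0.0417
```

```bash
python3 jv.py 25; python3 -c "
from plan import *
bot();jar(.5565,.285,.015)"
```

```text
float bottom [0.555  0.2853 0.0372] axis [-1.6e-03 -2.0e-04 -1.0e+00]
float bottom [0.5556 0.2856 0.0386] axis [-5.e-04  5.e-04 -1.e+00]
t 29.4 err mm [  0.8  -0.5 -23.6] rot deg [-0.  -0.  -0.1] F [ 0.   0.6 -1.3] w 0.0417  q [-0.92  0.36  0.46  1.53 -0.13  1.29  0.09]
1 rows of [0.03, -0.02, -0.79, -0.01, -0.01, -0.02] 1
```

View pics/js25.png

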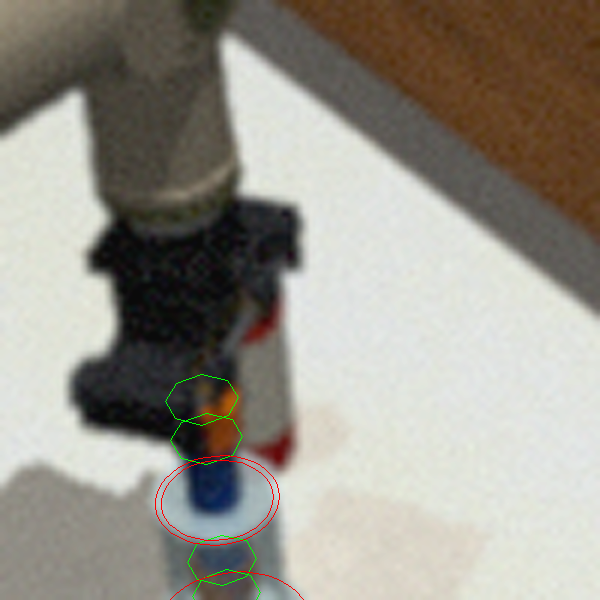

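View pics/jw25.png

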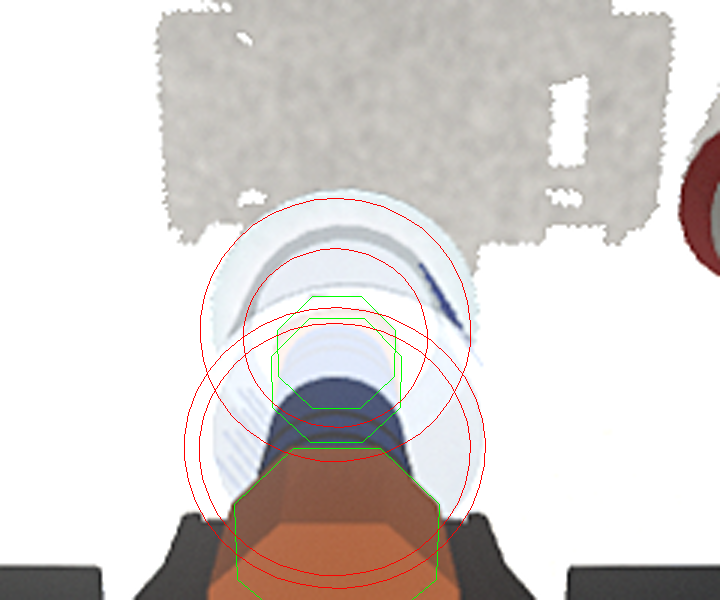

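>>> send_rows:
  commands:
    - [0,0,-0.3,0,0,0,1]
    - [0.02,0,-0.3,0,0,0,1]
    - [0,0,-0.05,0,0,0,1]
    - [0,0,0,0,0,0,1]

```text
time: 29.73
ee_pos: [0.5583, 0.2844, 0.1404]
eef_rot: [0.492, 0.871, -0.007, 0.015]
ft_force: [-0.7, 0.6, -1.0]
width: 0.0417
```

```bash
python3 -c "
from plan import *
bot();jar(.5565,.285,.010)"
```

```text
float bottom [0.5576 0.2862 0.0188] axis [ 0.002   0.0023 -1.    ]
t 29.73 err mm [-0.8 -1.  -8.8] rot deg [-0.1  0.1 -0.1] F [-0.7  0.6 -1. ] w 0.0417  q [-0.92  0.38  0.45  1.55 -0.14  1.25  0.09]
1 rows of [-0.03, -0.03, -0.29, -0.03, 0.02, -0.02] 1
```

>>> send_rows:
  commands:
    - [-0.02,-0.02,-0.1,0,0,0,1]
    - [0,0,-0.06,0,0,0,1]
    - [0,0,0,0,0,0,1]

```text
time: 29.98
ee_pos: [0.5577, 0.2838, 0.1353]
eef_rot: [0.492, 0.871, -0.007, 0.015]
ft_force: [-0.3, 0.2, -1.8]
width: 0.042
```

>>> send_rows:
  commands:
    - [0,0,-0.07,0,0,0,1]
    - [0,0,0,0,0,0,1]

```text
time: 30.15
ee_pos: [0.5578, 0.2838, 0.1333]
eef_rot: [0.492, 0.871, -0.006, 0.015]
ft_force: [-0.6, 0.3, -1.0]
width: 0.0417
```

>>> send_rows:
  commands:
    - [0,0,-0.05,0,0,0,1]
    - [0,0,0,0,0,0,1]

```text
time: 30.32
ee_pos: [0.5579, 0.2839, 0.1318]
eef_rot: [0.492, 0.871, -0.006, 0.015]
ft_force: [0.3, -0.9, -2.7]
width: 0.0415
```

>>> send_rows:
  commands:
    - [0,0,-0.05,0,0,0,1]
    - [0,0,0,0,0,0,1]

```text
time: 30.48
ee_pos: [0.558, 0.284, 0.1303]
eef_rot: [0.492, 0.871, -0.006, 0.015]
ft_force: [1.1, 0.4, -1.0]
width: 0.0415
```

>>> send_rows:
  commands:
    - [0,0,-0.05,0,0,0,1]
    - [0,0,0,0,0,0,1]

```text
time: 30.65
ee_pos: [0.5583, 0.2842, 0.1291]
eef_rot: [0.492, 0.871, -0.006, 0.015]
ft_force: [0.7, 0.5, -1.6]
width: 0.0414
```

>>> send_rows:
  commands:
    - [0,0,-0.05,0,0,0,1]
    - [0,0,0,0,0,0,1]

```text
time: 30.82
ee_pos: [0.559, 0.2845, 0.1293]
eef_rot: [0.492, 0.871, -0.005, 0.015]
ft_force: [0.9, 0.2, -1.4]
width: 0.042
```

```bash
python3 tq.py; python3 -c "
from plan import *
bot();jar(.5565,.285,.0075)"; python3 jv.py 26
```

```text
[ 2.4410e-01 -2.0500e-02  2.0751e+00 -2.1200e-02  2.1800e-02 -5.0000e-04]
[0.1061 0.1692 0.4218 0.0127 0.0154 0.0097]
tool tq [ 0.0296 -0.0069 -0.0005] 0.041437518768949765 [0.55899717 0.28452537 0.12893844] 31.3167
float bottom [0.5587 0.2866 0.0073] axis [ 0.0053  0.0047 -1.    ]
t 31.32 err mm [-1.6 -1.1  0.2] rot deg [-0.3  0.3 -0.1] F [0.3 0.8 3. ] w 0.0414  q [-0.91  0.39  0.45  1.57 -0.14  1.22  0.1 ]
1 rows of [-0.05, -0.04, 0.01, -0.05, 0.06, -0.02] 1
float bottom [0.5587 0.2866 0.0073] axis [ 0.0053  0.0047 -1.    ]
```

View pics/jw26.png

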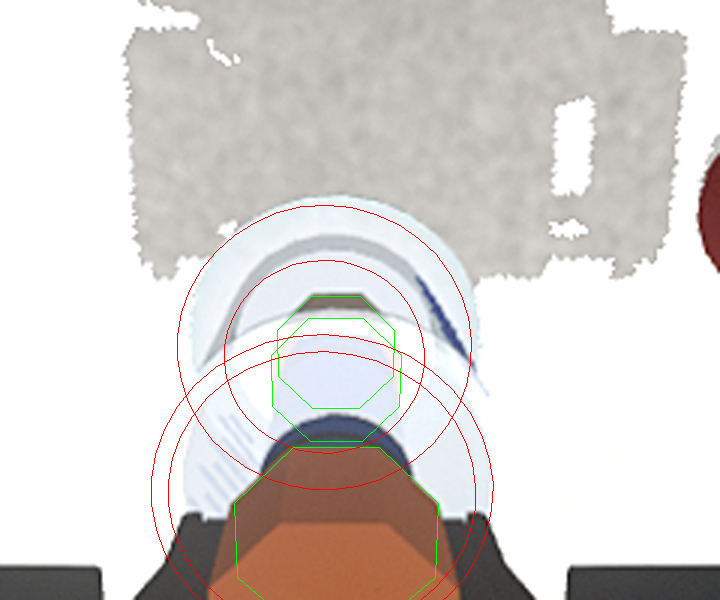

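View pics/js26.png

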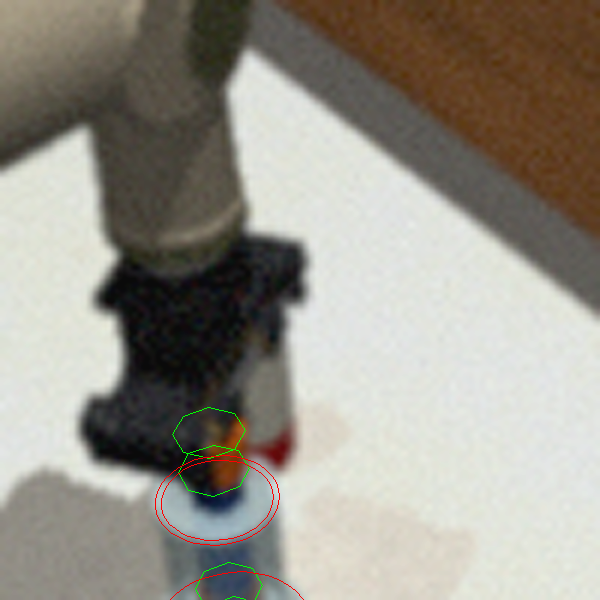

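>>> send_rows:
  commands:
    - [0,0,0.01,0,0,0,1]
    - [0,0,0,0,0,0,-1]
    - [0,0,0,0,0,0,-1]
    - [0,0,0,0,0,0,-1]
    - [0,0,0,0,0,0,-1]
    - [0,0,0,0,0,0,-1]
    - [0,0,0,0,0,0,-1]
    - [0,0,0,0,0,0,-1]
    - [0,0,0,0,0,0,-1]
    - [0,0,0,0,0,0,-1]

```text
time: 32.25
ee_pos: [0.5578, 0.2838, 0.1276]
eef_rot: [0.492, 0.871, -0.006, 0.015]
ft_force: [0.5, 0.1, -0.8]
width: 0.0856
```

```bash
python3 jv.py 27; python3 -c "
from plan import *
s=r.read_state();print(s['width'],s['ft_force'])
go(s['ee_pos']+[0,0,.1],down(31),-1)"
```

```text
float bottom [0.5572 0.2856 0.006 ] axis [ 0.0024  0.0026 -1.    ]
0.08643850471939754 [ 0.24749117 -0.42825876  0.04021673]
t 32.35 err mm [  0.   0. 100.] rot deg [ 1.5  1.1 -0.1] F [ 0.2 -0.4  0. ] w 0.0864  q [-0.91  0.39  0.45  1.57 -0.14  1.22  0.1 ]
4 rows of [0.0, 0.0, 0.83, 0.07, 0.06, -0.0] -1
```

View pics/jw27.png

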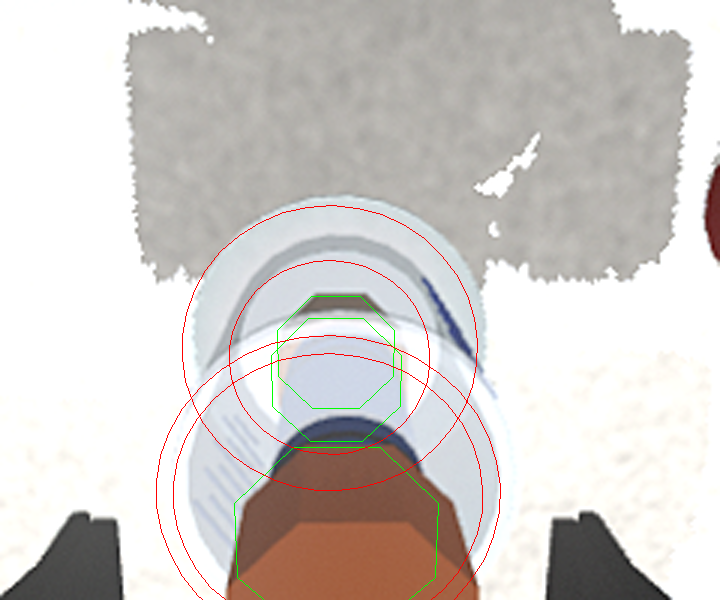

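View pics/js27.png

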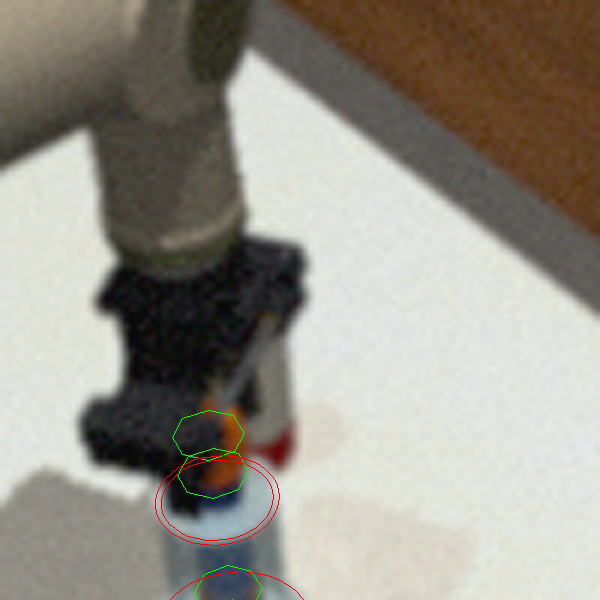

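>>> send_rows:
  commands:
    - [0.02,0.02,0.4,0,0,0,-1]
    - [0.02,0.02,0.5,0,0,0,-1]
    - [0,0,0.5,0,0,0,-1]
    - [0,0,0.6,0,0,0,-1]
    - [0,0,0.6,0,0,0,-1]
    - [0,0,0.6,0,0,0,-1]
    - [0,0,1,0,0,0,-1]
    - [0,0,1,0,0,0,-1]

```text
time: 33.02
ee_pos: [0.5557, 0.2832, 0.2896]
eef_rot: [0.492, 0.87, -0.01, 0.013]
ft_force: [0.7, 0.5, 1.0]
width: 0.0868
```

>>> send_rows:
  commands:
    - [-0.4,-0.8,0.5,0,0,0,-1]
    - [-0.4,-0.8,0.3,0,0,0,-1]
    - [-0.4,-0.8,0,0,0,0,-1]
    - [-0.4,-0.8,0,0,0,0,-1]
    - [-0.4,-0.8,0,0,0,0,-1]
    - [-0.4,-0.8,0,0,0,0,-1]
    - [0,0,0,0,0,0,-1]
    - [0,0,0,0,0,0,-1]

```text
time: 33.68
ee_pos: [0.4827, 0.1336, 0.3305]
eef_rot: [0.492, 0.87, -0.001, 0.017]
ft_force: [0.7, 1.6, -0.7]
width: 0.0869
```

```bash
python3 - <<'E'
from plan import *
s=r.read_state();print(s['time'],s['ee_pos'],s['ft_force'])
S=cal("side");im=r.camera("side");T=cal("top");it=r.camera("top")
cv2.imwrite("pics/side30.png",cv2.convertScaleAbs(cv2.resize(im,None,fx=1.5,fy=1.5),alpha=1.3,beta=10))
J=np.array([.556,.284]);f=6;off=(160,70);a=cv2.convertScaleAbs(cv2.resize(im[70:190,160:260],None,fx=f,fy=5,interpolation=cv2.INTER_CUBIC),alpha=1.4,beta=10)
a=cv2.convertScaleAbs(cv2.resize(im[80:180,160:260],None,fx=5,fy=5,interpolation=cv2.INTER_CUBIC),alpha=1.4,beta=10)
draw(a,S,circ(J,.054,.003),(160,80),5,(0,0,255));draw(a,S,circ(J,.021,.19),(160,80),5)
b=cv2.convertScaleAbs(cv2.resize(it[140:240,80:180],None,fx=5,fy=5,interpolation=cv2.INTER_CUBIC),alpha=1.6,beta=10)
cv2.imwrite("pics/f30.png",cv2.resize(np.hstack([a,b]),None,fx=.8,fy=.8))
E
```

```text
33.6833 [0.48273075 0.13356609 0.33053376] [ 0.70099361  1.60605766 -0.69531023]
```

View pics/f30.png

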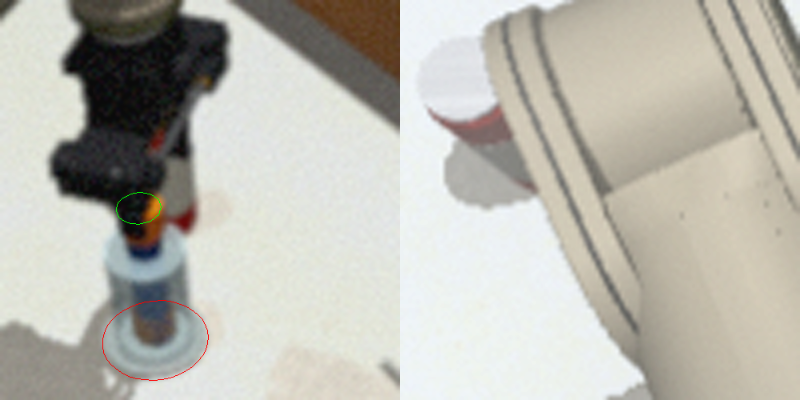

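View pics/side30.png

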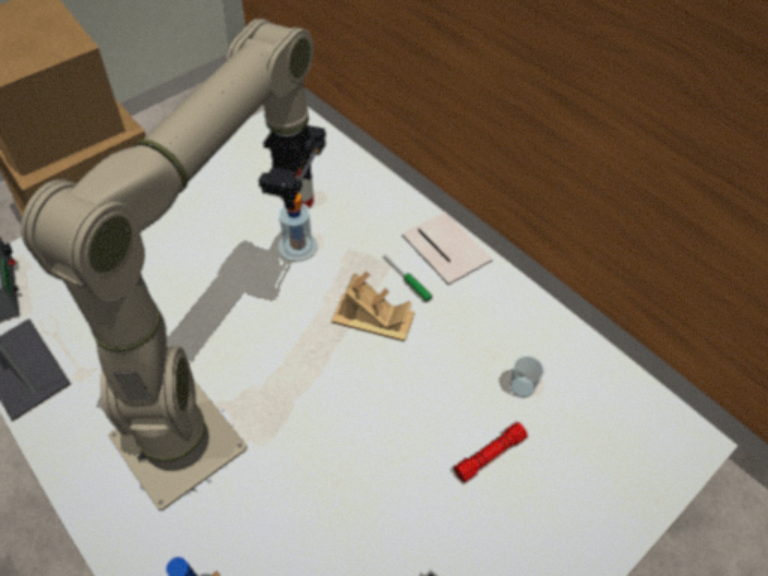

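>>> send_rows:
  commands:
    - [-0.2,-1,0.3,0,0,0,-1]
    - [0,-1,0.3,0,0,0,-1]
    - [0,-1,0.3,0,0,0,-1]
    - [0,-1,0,0,0,0,-1]
    - [0,-1,0,0,0,0,-1]
    - [0,-1,0,0,0,0,-1]
    - [0,-1,0,0,0,0,-1]
    - [0,-1,0,0,0,0,-1]
    - [0,-0.5,0,0,0,0,-1]
    - [0,0,0,0,0,0,-1]

```text
time: 34.62
ee_pos: [0.4783, -0.1224, 0.3593]
eef_rot: [0.485, 0.874, -0.006, 0.019]
ft_force: [0.6, 0.7, -0.3]
width: 0.0871
```

```bash
python3 - <<'E'
from plan import *
s=r.read_state();print(s['time'],s['ee_pos'])
S=cal("side");im=r.camera("side");T=cal("top");it=r.camera("top")
J=np.array([.556,.284])
a=cv2.convertScaleAbs(cv2.resize(im[80:180,160:260],None,fx=5,fy=5,interpolation=cv2.INTER_CUBIC),alpha=1.4,beta=10)
draw(a,S,circ(J,.054,.003),(160,80),5,(0,0,255));draw(a,S,circ(J,.021,.19),(160,80),5)
b=cv2.convertScaleAbs(cv2.resize(it[140:240,80:180],None,fx=5,fy=5,interpolation=cv2.INTER_CUBIC),alpha=1.6,beta=10)
draw(b,T,circ(J,.054,.003),(80,140),5,(0,0,255));draw(b,T,circ(J,.021,.19),(80,140),5)
cv2.imwrite("pics/f31.png",cv2.resize(np.hstack([a,b]),None,fx=.8,fy=.8))
E
```

```text
34.6167 [ 0.47831234 -0.12244964  0.35934805]
```

View pics/f31.png

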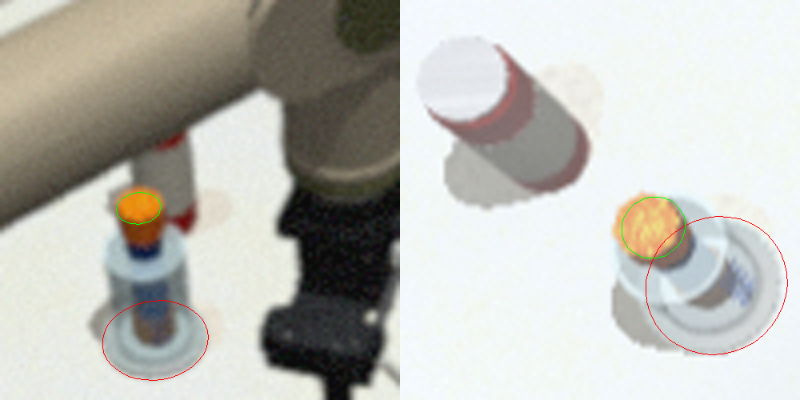

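```bash
python3 -c "
from bench import r
print(r.close_job()); print(r.read_state()['time'])"
```

```text
the job is handed in; nothing more can be done
None
the job is handed in; nothing more can be done
```

The float is standing upright inside the glass jar with the heavy end down, and I handed the job in at about 35 s. The hand-in gave no verdict.

- **Which end is heavy:** I lifted the float by its middle and felt the pull toward the end that lay furthest forward and left. Readings in two orientations agreed, at about 0.06 N m (stated range 0.035 to 0.055). The second reading relied on my own correction for a sensor bias that changes as the gripper turns, and the end was not felt again after that.
- **Cradle:** I laid the float down with the heavy end at the foot. When I let go, it slid roughly 12 mm down to the foot stop.
- **Into the jar:** I took it again by the flats of its upper cap and lowered it in small steps. I let go only after the force showed it was resting on the jar floor (net upward force about 2 to 3 N).
- **Final check:** The side and top pictures show the float upright and free of the gripper, and the jar about where it started. The canister is where it was in both views. The beaker and screwdriver looked undisturbed in the last wide side view, before the arm's final move away.

**What disagreed:**
- **Fingertips:** They are about 31 mm behind the reported TCP. My first attempt closed above the pipe without touching it, so I corrected for that from then on.
- **Trough:** It lay about 7 mm from my first estimate, and I corrected that before taking the float again.
- **Final height:** The estimated bottom of the float read 6 to 7 mm instead of 10 mm. I put this down to calibration error, because the contact force confirmed it was on the floor.

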